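Inspect moulded housings and load the insert fixture

TASK

The sensor housings on the blue mat lie open side down: turn each one over and look inside, where a sound housing has two screw bosses and a faulty one has only one. Put each sound housing open side up into a nest of its own in the aluminium fixture, lying flat between the ribs and pins, and lay each faulty one flat in the red bin, open side up so that the fault shows, not one on another. Once all the sound ones are in, lay the yellow retaining bar across the fixture's two end posts, down in both slots and with its ends sticking out about equally; leave the spool, the jar and the screwdriver where they are.

Things in the scene. Friction and masses are not known exactly. Their poses are not given: they have to be found in the camera images.
- housing1: moulded light-grey plastic sensor housing, an open shell 60 (own x) x 50 (own y) x 28 (own z) mm, walls 3 mm, about 40 g. Origin at the centre of that block; own +z points out of its closed outer face (three short dark vent lines), the open side looks to -z. It starts open side down, lying on the blue mat. Inside stand either two screw bosses or, if the moulding is faulty, one. May be absent
- housing1_a (a point): place of the screw boss at own x = +17 mm, y = 0 in housing1: the point is the middle of the boss's free end (boss 11 mm across, 18 mm tall, dark bore; free end at own z = -7 mm), or, where the boss is missing, the bare inner floor (own z = +11 mm)
- housing1_b (a point): place of the screw boss at own x = -17 mm, y = 0 in housing1: the point is the middle of the boss's free end (boss 11 mm across, 18 mm tall, dark bore; free end at own z = -7 mm), or, where the boss is missing, the bare inner floor (own z = +11 mm)
- housing2: moulded light-grey plastic sensor housing, an open shell 60 (own x) x 50 (own y) x 28 (own z) mm, walls 3 mm, about 40 g. Origin at the centre of that block; own +z points out of its closed outer face (three short dark vent lines), the open side looks to -z. It starts open side down, lying on the blue mat. Inside stand either two screw bosses or, if the moulding is faulty, one. May be absent
- housing2_a (a point): place of the screw boss at own x = +17 mm, y = 0 in housing2: the point is the middle of the boss's free end (boss 11 mm across, 18 mm tall, dark bore; free end at own z = -7 mm), or, where the boss is missing, the bare inner floor (own z = +11 mm)
- housing2_b (a point): place of the screw boss at own x = -17 mm, y = 0 in housing2: the point is the middle of the boss's free end (boss 11 mm across, 18 mm tall, dark bore; free end at own z = -7 mm), or, where the boss is missing, the bare inner floor (own z = +11 mm)
- housing3: moulded light-grey plastic sensor housing, an open shell 60 (own x) x 50 (own y) x 28 (own z) mm, walls 3 mm, about 40 g. Origin at the centre of that block; own +z points out of its closed outer face (three short dark vent lines), the open side looks to -z. It starts open side down, lying on the blue mat. Inside stand either two screw bosses or, if the moulding is faulty, one. May be absent
- housing3_a (a point): place of the screw boss at own x = +17 mm, y = 0 in housing3: the point is the middle of the boss's free end (boss 11 mm across, 18 mm tall, dark bore; free end at own z = -7 mm), or, where the boss is missing, the bare inner floor (own z = +11 mm)
- housing3_b (a point): place of the screw boss at own x = -17 mm, y = 0 in housing3: the point is the middle of the boss's free end (boss 11 mm across, 18 mm tall, dark bore; free end at own z = -7 mm), or, where the boss is missing, the bare inner floor (own z = +11 mm)
- housing4: moulded light-grey plastic sensor housing, an open shell 60 (own x) x 50 (own y) x 28 (own z) mm, walls 3 mm, about 40 g. Origin at the centre of that block; own +z points out of its closed outer face (three short dark vent lines), the open side looks to -z. It starts open side down, lying on the blue mat. Inside stand either two screw bosses or, if the moulding is faulty, one. May be absent
- housing4_a (a point): place of the screw boss at own x = +17 mm, y = 0 in housing4: the point is the middle of the boss's free end (boss 11 mm across, 18 mm tall, dark bore; free end at own z = -7 mm), or, where the boss is missing, the bare inner floor (own z = +11 mm)
- housing4_b (a point): place of the screw boss at own x = -17 mm, y = 0 in housing4: the point is the middle of the boss's free end (boss 11 mm across, 18 mm tall, dark bore; free end at own z = -7 mm), or, where the boss is missing, the bare inner floor (own z = +11 mm)
- housing5: moulded light-grey plastic sensor housing, an open shell 60 (own x) x 50 (own y) x 28 (own z) mm, walls 3 mm, about 40 g. Origin at the centre of that block; own +z points out of its closed outer face (three short dark vent lines), the open side looks to -z. It starts open side down, lying on the blue mat. Inside stand either two screw bosses or, if the moulding is faulty, one. May be absent
- housing5_a (a point): place of the screw boss at own x = +17 mm, y = 0 in housing5: the point is the middle of the boss's free end (boss 11 mm across, 18 mm tall, dark bore; free end at own z = -7 mm), or, where the boss is missing, the bare inner floor (own z = +11 mm)
- housing5_b (a point): place of the screw boss at own x = -17 mm, y = 0 in housing5: the point is the middle of the boss's free end (boss 11 mm across, 18 mm tall, dark bore; free end at own z = -7 mm), or, where the boss is missing, the bare inner floor (own z = +11 mm)
- fixture: fixed aluminium insert fixture: base plate 84 (own x) x 256 (own y) x 8 mm with three nests in a row along its y, 64 mm apart, and an end post at own y = -118 and +118 mm. Each post is 16 mm thick along y and has an upward-open slot 22 mm wide across own x, centred on x = 0, its floor 38 mm above the table, cheeks to about 56 mm, flared at the top. Origin at the centre of the plate's underside, z up
- bar: loose yellow anodised aluminium retaining bar, 14 x 290 x 14 mm, long along own y, about 160 g, lying on the table beyond the fixture. Origin at its centre. All four long sides are alike. Laid in both slots of the fixture its centre is 45 mm above the table and its underside 2 mm above the rims of nested housings
- bin: fixed red plastic reject bin, open topped, 140 (own x) x 180 (own y) x 36 mm high outside, walls and floor 4 mm. Origin at the centre of its underside, z up
- spool: bystander: steel-coloured solder spool, 54 mm across, 40 mm high; origin under its centre
- flux: bystander: small amber jar, 44 mm across, 35 mm high; origin under its centre
- driver: bystander: yellow screwdriver 160 mm long lying on the table
- nest1 (a point): nest 1 of the fixture: centre of the nest's floor (the plate's top, 8 mm above the table; axes as the fixture's). A housing lies here with its 60 mm length along the fixture's x, between two black ribs (6 mm high, 56 mm apart) and four end pins (5 mm across, 6 mm high, standing at x = -35.5 and +35.5 mm, y = -20 and +20 mm from the nest's centre), 3 mm play all round
- nest2 (a point): nest 2 of the fixture: centre of the nest's floor (the plate's top, 8 mm above the table; axes as the fixture's). A housing lies here with its 60 mm length along the fixture's x, between two black ribs (6 mm high, 56 mm apart) and four end pins (5 mm across, 6 mm high, standing at x = -35.5 and +35.5 mm, y = -20 and +20 mm from the nest's centre), 3 mm play all round
- nest3 (a point): nest 3 of the fixture: centre of the nest's floor (the plate's top, 8 mm above the table; axes as the fixture's). A housing lies here with its 60 mm length along the fixture's x, between two black ribs (6 mm high, 56 mm apart) and four end pins (5 mm across, 6 mm high, standing at x = -35.5 and +35.5 mm, y = -20 and +20 mm from the nest's centre), 3 mm play all round
Mind the look-alikes: they are no part of the job. Leave any green or pink look-alike of the housing4 alone.

How it is judged:
On the way, in this order (a step that is already met when the one before it is completed fails the run):
1. every sound housing lies open side up in a nest of the fixture (angle between each of housing1, housing3, housing5's own z axis and vertical above 2.99 rad and ((x of housing1 in the frame of nest1 between -0.007 and 0.007 m and y of housing1 in the frame of nest1 between -0.007 and 0.007 m and z of housing1 in the frame of nest1 between 0.01 and 0.018 m and angle between the x axis of housing1 and the x axis of nest1, either way round below 0.15 rad) or (x of housing1 in the frame of nest2 between -0.007 and 0.007 m and y of housing1 in the frame of nest2 between -0.007 and 0.007 m and z of housing1 in the frame of nest2 between 0.01 and 0.018 m and angle between the x axis of housing1 and the x axis of nest2, either way round below 0.15 rad) or (x of housing1 in the frame of nest3 between -0.007 and 0.007 m and y of housing1 in the frame of nest3 between -0.007 and 0.007 m and z of housing1 in the frame of nest3 between 0.01 and 0.018 m and angle between the x axis of housing1 and the x axis of nest3, either way round below 0.15 rad)) and ((x of housing3 in the frame of nest1 between -0.007 and 0.007 m and y of housing3 in the frame of nest1 between -0.007 and 0.007 m and z of housing3 in the frame of nest1 between 0.01 and 0.018 m and angle between the x axis of housing3 and the x axis of nest1, either way round below 0.15 rad) or (x of housing3 in the frame of nest2 between -0.007 and 0.007 m and y of housing3 in the frame of nest2 between -0.007 and 0.007 m and z of housing3 in the frame of nest2 between 0.01 and 0.018 m and angle between the x axis of housing3 and the x axis of nest2, either way round below 0.15 rad) or (x of housing3 in the frame of nest3 between -0.007 and 0.007 m and y of housing3 in the frame of nest3 between -0.007 and 0.007 m and z of housing3 in the frame of nest3 between 0.01 and 0.018 m and angle between the x axis of housing3 and the x axis of nest3, either way round below 0.15 rad)) and ((x of housing5 in the frame of nest1 between -0.007 and 0.007 m and y of housing5 in the frame of nest1 between -0.007 and 0.007 m and z of housing5 in the frame of nest1 between 0.01 and 0.018 m and angle between the x axis of housing5 and the x axis of nest1, either way round below 0.15 rad) or (x of housing5 in the frame of nest2 between -0.007 and 0.007 m and y of housing5 in the frame of nest2 between -0.007 and 0.007 m and z of housing5 in the frame of nest2 between 0.01 and 0.018 m and angle between the x axis of housing5 and the x axis of nest2, either way round below 0.15 rad) or (x of housing5 in the frame of nest3 between -0.007 and 0.007 m and y of housing5 in the frame of nest3 between -0.007 and 0.007 m and z of housing5 in the frame of nest3 between 0.01 and 0.018 m and angle between the x axis of housing5 and the x axis of nest3, either way round below 0.15 rad))), for 0.2 s.
2. then the bar lies in both slots of the fixture (x of bar in the frame of fixture between -0.006 and 0.006 m and y of bar in the frame of fixture between -0.016 and 0.016 m and z of bar in the frame of fixture between 0.042 and 0.048 m and angle between the y axis of bar and the y axis of fixture, either way round below 0.06 rad), for 0.2 s.
At the end, for the whole second after the job is handed in: Sound housings open side up in nests (7 mm each way, 4 mm in height, 0.15 rad); faulty ones open side up, flat on the bin floor; bar in both slots (6 mm across, 16 mm along, 3 mm in height, 0.06 rad); all at rest (all of step 1 and all of step 2 and angle between each of housing2, housing4's own z axis and vertical above 2.9 rad and x of housing2 in the frame of bin between -0.066 and 0.066 m and y of housing2 in the frame of bin between -0.086 and 0.086 m and z of housing2 in the frame of bin between 0.012 and 0.024 m and x of housing4 in the frame of bin between -0.066 and 0.066 m and y of housing4 in the frame of bin between -0.086 and 0.086 m and z of housing4 in the frame of bin between 0.012 and 0.024 m and linear speed of each of housing1, housing2, housing3, housing4, housing5, bar below 0.02 m/s); the robot touches nothing.
It fails at once if the solder spool is shifted by more than 3 cm (distance of spool from where it was at the start of the episode above 0.03 m).
It fails at once if the jar is shifted by more than 3 cm (distance of flux from where it was at the start of the episode above 0.03 m).
It fails at once if the screwdriver is shifted by more than 3 cm (distance of driver from where it was at the start of the episode above 0.03 m).
Of housing1, housing2, housing3, housing4, housing5 only 3 to 4 are there at a start; the rules pass over those that are not, and their reading is None.
At some moment in a run one of housing1, housing2, housing3, housing4, housing5, bar may be knocked a few centimetres aside while the robot is not near it.
Once in a run the grip may slacken for a moment while it holds something.
It also fails if it takes over 210 s, if anything falls off the work surface, if the arm or the gripper's body presses on something with over 40 N, if the wrist force passes 120 N, or if a joint passes its speed limit or range.

ROBOT

A 7-joint arm with a two-finger parallel gripper is mounted at the origin on the work surface. World frame = base frame: x ahead of the robot, y to its left, z up, the work surface at z = 0. Lengths are in m, angles in rad, forces in N, time in s.
With the tool pointing down it reaches from about 0.425 to 0.875 m from the base axis. Payload 4.7 kg.
Tool frame: the origin (TCP) lies midway between the tips of the shut fingers; the grasp point (between the pads) lies ctrl.grasp_offset behind it (ctrl.grasp_offset is the distance from the TCP to the grasp point, in m); z points along the fingers, y is the line along which they close (so a half turn about z gives the same grasp; the last joint's range is limited). The gripper opens to 87 mm and grips with 3 to 60 N. Pads are 19 mm wide; open, the fingers measure 117 mm over their backs; the gripper's body (75 mm by 190 mm) begins 51 mm behind the grasp point.
Start: joints at [-1.214, 0.321, -0.07, 1.45, 0.023, 1.371, -0.057], TCP at [0.219, 0.612, 0.223] pointing down, gripper open.
Joint ranges: [-2.86, 2.86], [-0.3, 2.09], [-1.38, 1.24], [0.06, 2.45], [-1.56, 4.7], [0.09, 2.05], [-2.69, 2.69]. Speed limits (rad/s): [2.57, 2.57, 3.14, 3.14, 3.14, 3.14, 3.14].

INTERFACE

Orientations are given as a rotation vector (axis times angle).
In Python, from bench import ctrl gives the robot as it stands. The module is installed in compiled form; this text tells all that it offers.
- The arm moves only by the tool jog_arm, never from a script. Its argument "moves" is one flat list of numbers, 7 for each row, row after row: the shift along the tool's x, y, z in units of 30 cm (1.0 is 30 cm), then the turn, a rotation vector about the tool's x, y, z in units of 60 degrees (1.0 is 60 degrees), then the gripper's target within -1 to 1 (fully open at 1, half-way at 0, shut at -1). In form: [x, y, z, wx, wy, wz, fingers, x, y, z, wx, wy, wz, fingers, ...]. A call has exactly 8 rows; each row is the pose to reach, as a shift and turn from the pose commanded when the call began, along the tool's axes at that moment; what a row does not reach only later rows make up. A row lasts 1/8 s, in which the tool goes at most 62.5 mm and 10.7 degrees, less where a joint would pass 70% of its speed; a pose out of reach is approached as far as the arm can. A call with a number of a shift or a turn outside -1 to 1 is refused whole. A call with a gripper value outside its range is refused whole. The fingers move at their own pace and stop on an object; "newtons" is the grip in N (left out, the last holds). Time passes only in rows, so rows that repeat a pose let the fingers close, or fill a call up. It gives the time, the measured TCP pose, the force, the opening and the grip force at its end, in the units of the state.
- ctrl.get_state(): the state, without advancing time (a new reading comes with each control period).
- ctrl.get_image(name): name is "scene" or "top" or "wrist"; returns a dict with "pixels" (480x640x3 uint8, red, green, blue), "fx", "fy", "cx", "cy" (pixels), "xyz" and "rotation" of the camera in the world; the wrist camera has in their place "tool_from_camera" (4x4, takes a point from camera to tool coordinates, whose origin is the TCP and whose axes are the flange's). Camera axes: x right, y up, looking along -z (the intrinsics and any distortion apply to the point x, -y, -z); pixel columns grow to the right and rows downward; lengths in m; the calibration is good to about 2 mm. A picture is of the moment at which its call begins: read the wrist's pose just before it. There is no depth.
- ctrl.close_job(): hands the job in; it is judged then, once.
The state is a dict: "time": time; "joint_positions": joint angles; "qd": joint speeds; "joint_torque": joint torques, N m; "position": TCP position; "tool_rot": TCP orientation; "ft_force": force on the tool from outside, world axes, zero at the start; "torque": the same for the moment, N m; "grip_width": opening from 0.0 (shut) to 1.0 (fully open); "grip_force": force on a finger pad.
Only numpy, scipy, OpenCV 4.12 (cv2) and the standard library are available. Lean on these libraries where they do the work, as an engineer would, in place of code of your own. Each camera call takes 0.05 s, during which the arm holds its last target. There are 200 camera calls.

## Working session

There is one attempt and no reset: what is moved stays moved. The work goes in short steps, Python scripts to look and compute and a tool call to move; the robot and the scene stay as the last step left them, time stands still between calls to the robot, and variables do not carry over. Pictures are saved under pics/ and viewed, at most 14 in all, crops included, and the job is handed in when it is done.

Besides the shell and the picture viewer there is one more tool, called after ">>>" as a command line: name --argument value ..., lists and objects as JSON in quotes. jog_arm: Moves the arm, as the interface text tells. Its arguments: {"type":"object","properties":{"moves":{"type":"array"},"newtons":{"type":"number"}},"required":["moves"]}

```bash
mkdir -p pics; cat > h.py <<'E'
import numpy as np, cv2, json
from scipy.spatial.transform import Rotation as R
from bench import ctrl
def cam(n):
    s=ctrl.get_state(); im=ctrl.get_image(n)
    if n=="wrist":
        T=np.eye(4);T[:3,:3]=R.from_rotvec(s["tool_rot"]).as_matrix();T[:3,3]=s["position"]
        C=T@np.array(im["tool_from_camera"]); im["P"]=C[:3,3]; im["M"]=C[:3,:3]
    else:
        im["P"]=np.array(im["xyz"]); r=np.array(im["rotation"]); im["M"]=r if r.shape==(3,3) else R.from_rotvec(r).as_matrix()
    return im
def save(im,name,box=None,k=1):
    p=im["pixels"][:,:,::-1]
    if box: p=p[box[1]:box[3],box[0]:box[2]]
    cv2.imwrite("pics/"+name,cv2.resize(p,None,fx=k,fy=k,interpolation=cv2.INTER_CUBIC))
def ray(im,u,v,z):
    d=im["M"]@np.array([(u-im["cx"])/im["fx"],-(v-im["cy"])/im["fy"],-1])
    return im["P"]+d*(z-im["P"][2])/d[2]
def proj(im,p):
    q=im["M"].T@(np.array(p)-im["P"]); return np.array([im["cx"]-im["fx"]*q[0]/q[2],im["cy"]+im["fy"]*q[1]/q[2]])
def st():
    s=ctrl.get_state(); print({k:np.round(s[k],4).tolist() for k in ["time","position","tool_rot","ft_force","grip_width","grip_force","joint_positions"]})
E
python3 - <<'E'
from h import *
st(); print(ctrl.grasp_offset)
for n in ["top","scene"]:
    im=cam(n); save(im,n+"0.png"); print(n,{k:np.round(v,4).tolist() if not isinstance(v,str) else v for k,v in im.items() if k!="pixels"})
E
```

```text
{'time': 0.0, 'position': [0.2183, 0.6116, 0.2215], 'tool_rot': [-0.5358, -3.0953, 0.003], 'ft_force': [-0.0591, -0.1129, 0.3104], 'grip_width': 0.9976, 'grip_force': 0.0, 'joint_positions': [-1.2139, 0.3218, -0.0701, 1.4517, 0.0226, 1.3708, -0.0569]}
0.0187
top {'fx': 480.9262, 'fy': 480.9262, 'cx': 325.5197, 'cy': 241.0616, 'xyz': [0.4362, 0.0338, 1.1964], 'rotation': [0.1124, -0.1149, -1.5645], 'P': [0.4362, 0.0338, 1.1964], 'M': [[0.0032, 0.9895, -0.1443], [-1.0, 0.0035, 0.0014], [0.0019, 0.1443, 0.9895]]}
scene {'fx': 539.7002, 'fy': 539.7002, 'cx': 316.3787, 'cy': 238.951, 'xyz': [1.4915, 0.2009, 0.866], 'rotation': [0.5966, 0.7312, 1.6051], 'P': [1.4915, 0.2009, 0.866], 'M': [[-0.1549, -0.6638, 0.7317], [0.9877, -0.0886, 0.1288], [-0.0207, 0.7427, 0.6693]]}
```

View pics/top0.png

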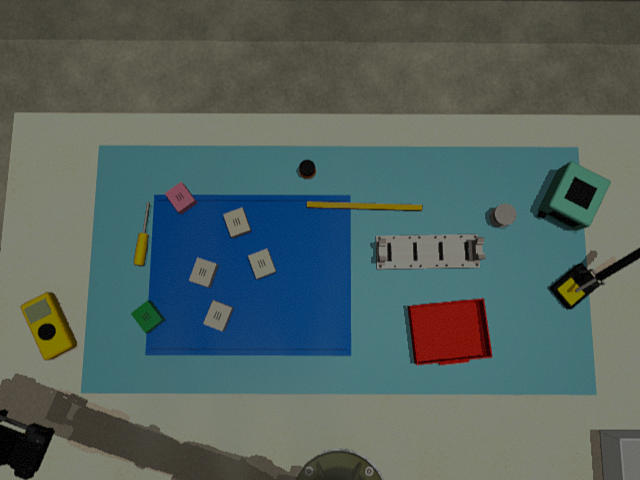

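View pics/scene0.png

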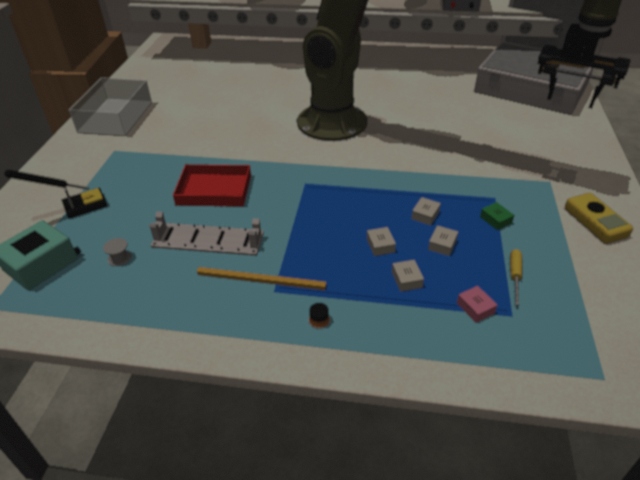

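The top view shows four light-grey housings at (236,222), (262,264), (203,272) and (218,316). The look-alikes are pink at (180,197) and green at (147,317), and I'll leave both alone. The bar is at (365,206), the fixture at (430,252), the bin at (450,331), the jar at (307,169), the spool at (503,215) and the driver at (141,235). Next I'll measure these.

```bash
cat > seg.py <<'E'
from h import *
def rects(im,mask,z,amin=150):
    out=[]
    cs,_=cv2.findContours(mask.astype(np.uint8),cv2.RETR_EXTERNAL,cv2.CHAIN_APPROX_NONE)
    for c in cs:
        if cv2.contourArea(c)<amin: continue
        w=np.array([ray(im,u,v,z)[:2] for u,v in c[:,0,:]])*1000
        (x,y),(a,b),t=cv2.minAreaRect(w.astype(np.float32))
        out.append((np.round(c[:,0,:].mean(0)).tolist(),round(x,1),round(y,1),round(a,1),round(b,1),round(t,1)))
    return out
def masks(im):
    p=im["pixels"].astype(int); r,g,b=p[...,0],p[...,1],p[...,2]
    hsv=cv2.cvtColor(im["pixels"],cv2.COLOR_RGB2HSV).astype(int)
    return dict(white=(hsv[...,1]<60)&(hsv[...,2]>95), red=(r>90)&(g<40)&(b<40), yellow=(r>120)&(g>90)&(b<60))
E
python3 - <<'E'
from seg import *
im=cam("top"); m=masks(im)
print(im["pixels"][222,240],im["pixels"][264,258],im["pixels"][240,400])
box=np.zeros((480,640),bool); box[150:390,95:595]=1
for n,z in [("white",.028),("red",.036),("yellow",.014)]:
    print(n,*rects(im,m[n]&box,z),sep="\n")
print("fix8",*[r for r in rects(im,m["white"]&box,.008) if r[0][0]>350],sep="\n")
save(im,"mat.png",(130,180,290,350),4.8*.9)
save(im,"fix.png",(290,180,530,380),3.3)
E
```

```text
[126 122 104] [127 125 110] [127 124 116]
white
([217.0, 315.0], 425.6, 291.9, 49.1, 59.8, 68.8)
([593.0, 327.0], 401.1, -605.5, 12.1, 177.5, 85.6)
([202.0, 272.0], 530.3, 331.9, 49.0, 59.4, 72.0)
([261.0, 263.0], 551.9, 188.5, 60.6, 49.6, 21.5)
([425.0, 251.0], 582.7, -218.0, 84.3, 251.3, 1.2)
([590.0, 236.0], 623.1, -616.4, 24.6, 99.1, 85.6)
([236.0, 222.0], 654.6, 253.1, 60.8, 49.4, 20.5)
([506.0, 213.0], 677.8, -412.9, 53.5, 50.9, 43.2)
([587.0, 159.0], 814.3, -623.3, 40.3, 57.8, 85.6)
red
([455.0, 338.0], 388.5, -265.0, 143.1, 178.1, 5.8)
yellow
([571.0, 291.0], 486.7, -568.7, 47.7, 42.3, 37.7)
([140.0, 248.0], 589.0, 491.7, 17.7, 75.4, 83.1)
([364.0, 205.0], 699.8, -64.1, 286.6, 10.6, 88.6)
fix8
([593.0, 327.0], 400.4, -616.4, 12.3, 180.5, 85.6)
([425.0, 251.0], 585.2, -222.3, 85.7, 255.6, 1.2)
([590.0, 236.0], 626.3, -627.5, 25.0, 100.8, 85.6)
([506.0, 213.0], 681.9, -420.6, 54.4, 51.8, 43.2)
([587.0, 159.0], 820.7, -634.5, 41.0, 58.8, 85.6)
```

View pics/mat.png

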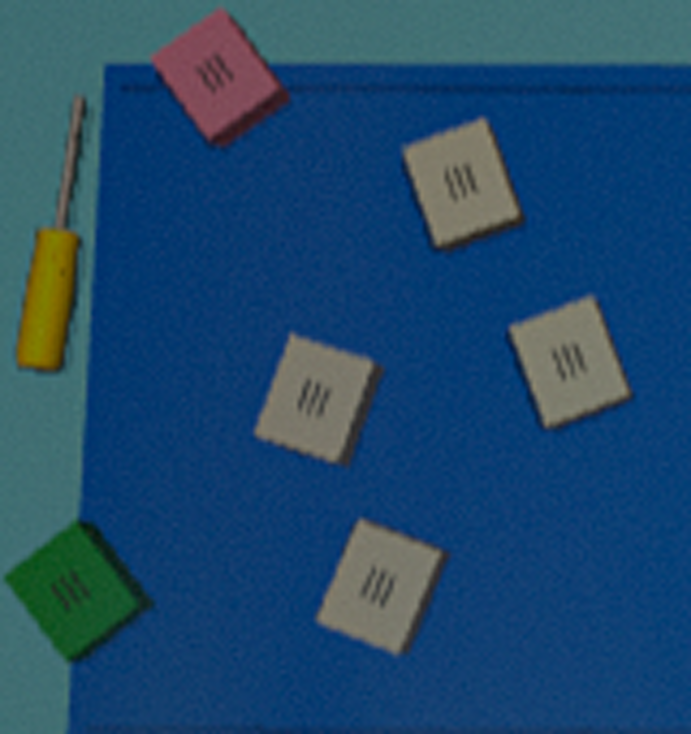

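View pics/fix.png

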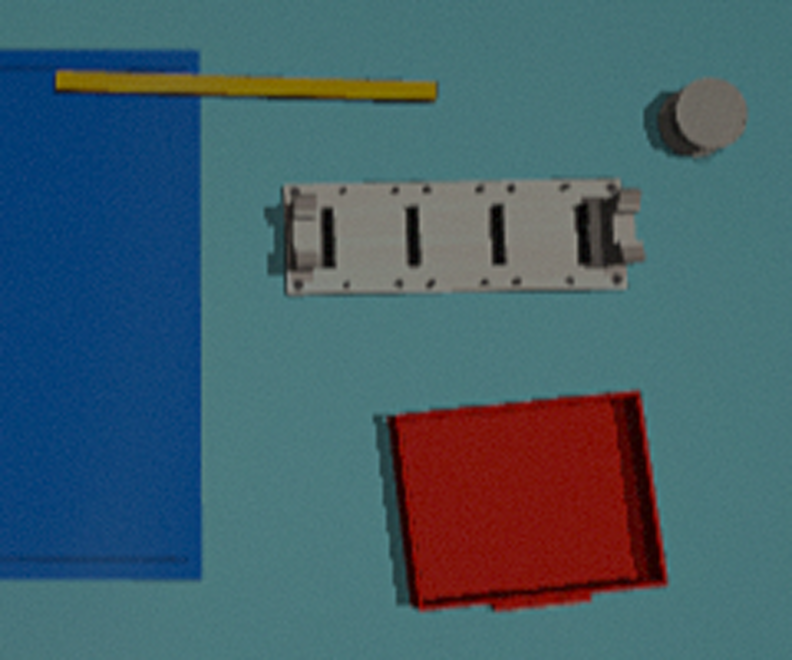

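```bash
cat > plan.py <<'E'
from h import *
def pose(G,yaw,th=0):
    y=np.radians(yaw);t=np.radians(th)
    Y=np.array([np.cos(y),np.sin(y),0]);x0=np.array([-np.sin(y),np.cos(y),0]);dn=np.array([0,0,-1.])
    Z=dn*np.cos(t)+x0*np.sin(t); X=np.cross(Y,Z)
    return np.array(G)/1000+ctrl.grasp_offset*Z, np.column_stack([X,Y,Z])
def plan(wps,start=None):
    """wps: (rows,G mm,yaw,theta,grip); calls of 8 rows"""
    if start: p0,R0=pose(*start)
    else:
        s=ctrl.get_state(); p0=np.array(s["position"]);R0=R.from_rotvec(s["tool_rot"]).as_matrix()
    n=0
    for k,G,yaw,th,g in wps:
        p,M=pose(G,yaw,th)
        d=R0.T@(p-p0)/.3; w=R.from_matrix(R0.T@M).as_rotvec()/(np.pi/3)
        print(k,"x",np.round(np.r_[d,w,g],3).tolist(), "DIST %.0fmm %.0fdeg"%(np.linalg.norm(d)*300,np.linalg.norm(w)*60)); n+=k
        if n%8==0: print("--"); p0,R0=p,M
E
python3 - <<'E'
from plan import *
C=(552,188.5)
plan([(8,(C[0],C[1],180),21.5,0,1),
(4,(C[0],C[1],90),21.5,-30,1),(4,(C[0],C[1],23),21.5,-30,1)])
E
```

```text
8 x [-1.522, -0.955, 0.203, -0.001, 0.001, 0.814, 1.0] DIST 542mm 49deg
--
4 x [-0.031, -0.0, 0.292, 0.0, -0.5, 0.0, 1.0] DIST 88mm 30deg
4 x [-0.031, -0.0, 0.515, 0.0, -0.5, 0.0, 1.0] DIST 155mm 30deg
--
```

>>> jog_arm --moves '[-0.76,-0.48,0.1,0,0,0.4,1,-0.76,-0.48,0.1,0,0,0.4,1,-0.76,-0.48,0.1,0,0,0.4,1,-0.76,-0.48,0.1,0,0,0.4,1,-0.76,-0.48,0.1,0,0,0.4,1,-0.76,-0.48,0.1,0,0,0.4,1,-0.76,-0.48,0.1,0,0,0.4,1,-0.76,-0.48,0.1,0,0,0.4,1]' --newtons 30

```text
time: 1.15
position: [0.3834, 0.4017, 0.1926]
tool_rot: [-1.163, -2.918, -0.001]
ft_force: [0.2, 0.5, 0.1]
grip_width: 1.0
grip_force: 0.0
```

```bash
python3 - <<'E'
from plan import *
st()
C=(552,188.5)
plan([(8,(C[0],C[1],130),21.5,0,1),
(4,(C[0],C[1],80),21.5,-30,1),(4,(C[0],C[1],23),21.5,-30,1)])
E
```

```text
{'time': 1.15, 'position': [0.3834, 0.4017, 0.1926], 'tool_rot': [-1.1628, -2.918, -0.0005], 'ft_force': [0.2295, 0.4672, 0.1434], 'grip_width': 1.0003, 'grip_force': 0.0, 'joint_positions': [-0.9674, 0.1358, 0.1218, 1.7366, -0.0178, 1.2701, -0.029]}
8 x [-0.897, -0.129, 0.27, 0.0, -0.001, 0.417, 1.0] DIST 284mm 25deg
--
4 x [-0.031, -0.0, 0.158, 0.0, -0.5, 0.0, 1.0] DIST 48mm 30deg
4 x [-0.031, -0.0, 0.348, 0.0, -0.5, 0.0, 1.0] DIST 105mm 30deg
--
```

>>> jog_arm --moves '[-0.9,-0.13,0.27,0,0,0.417,1,-0.9,-0.13,0.27,0,0,0.417,1,-0.9,-0.13,0.27,0,0,0.417,1,-0.9,-0.13,0.27,0,0,0.417,1,-0.9,-0.13,0.27,0,0,0.417,1,-0.9,-0.13,0.27,0,0,0.417,1,-0.9,-0.13,0.27,0,0,0.417,1,-0.9,-0.13,0.27,0,0,0.417,1]'

```text
time: 2.15
position: [0.5526, 0.1879, 0.112]
tool_rot: [-1.767, -2.597, -0.002]
ft_force: [0.8, -0.2, 0.4]
grip_width: 0.997
grip_force: 0.0
```

```bash
python3 - <<'E'
from plan import *
st()
C=(552,188.5)
plan([(4,(C[0],C[1],80),21.5,-30,1),(4,(C[0],C[1],23),21.5,-30,1)])
im=cam("wrist"); save(im,"w1.png"); print(im["fx"],im["cx"],im["cy"],np.round(im["tool_from_camera"],3).tolist(),[k for k in im])
E
```

```text
{'time': 2.15, 'position': [0.5526, 0.1879, 0.112], 'tool_rot': [-1.7668, -2.5972, -0.0018], 'ft_force': [0.7919, -0.2447, 0.418], 'grip_width': 0.997, 'grip_force': 0.0, 'joint_positions': [-0.6683, 0.265, 0.3433, 1.7682, -0.0991, 1.1244, 0.0828]}
4 x [-0.029, -0.001, 0.161, 0.001, -0.501, 0.001, 1.0] DIST 49mm 30deg
4 x [-0.029, -0.001, 0.351, 0.001, -0.501, 0.001, 1.0] DIST 106mm 30deg
--
356.5087968121544 324.7089476089473 242.22320884278028 [[0.001, 0.955, 0.295, 0.082], [1.0, -0.001, -0.001, -0.0], [-0.0, 0.295, -0.955, -0.163], [0.0, 0.0, 0.0, 1.0]] ['pixels', 'fx', 'fy', 'cx', 'cy', 'tool_from_camera', 'P', 'M']
```

View pics/w1.png

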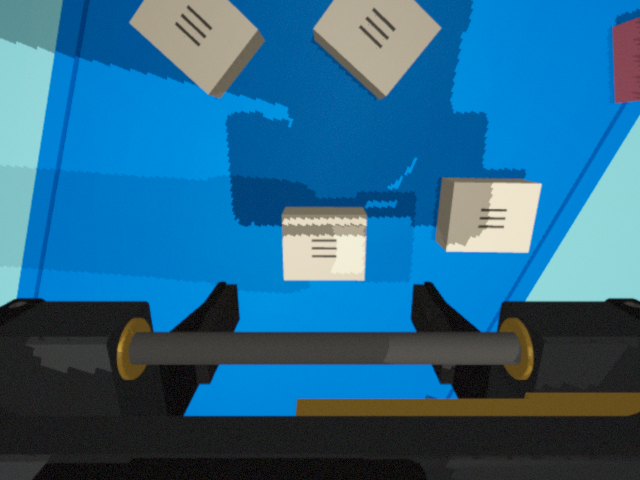

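The wrist view shows housing C at (324,244), centred between the fingers. The other three housings are at (195,40), (377,40) and (490,215), and pink is at the right edge. I'll grasp C now.

>>> jog_arm --moves '[-0.029,0,0.16,0,-0.5,0,1,-0.029,0,0.16,0,-0.5,0,1,-0.029,0,0.16,0,-0.5,0,1,-0.029,0,0.35,0,-0.5,0,1,-0.029,0,0.35,0,-0.5,0,1,-0.029,0,0.35,0,-0.5,0,1,-0.029,0,0.35,0,-0.5,0,1,-0.029,0,0.35,0,-0.5,0,-1]'

```text
time: 3.2
position: [0.5564, 0.177, 0.0068]
tool_rot: [1.513, 2.213, -0.405]
ft_force: [0.2, 0.4, -0.4]
grip_width: 0.947
grip_force: 0.0
```

>>> jog_arm --moves '[0,0,0,0,0,0,-1,0,0,0,0,0,0,-1,0,0,0,0,0,0,-1,0,0,0,0,0,0,-1,0,0,0,0,0,0,-1,0,0,0,0,0,0,-1,0,0,0,0,0,0,-1,0,0,0,0,0,0,-1]'

```text
time: 4.2
position: [0.5565, 0.1772, 0.0066]
tool_rot: [1.512, 2.213, -0.405]
ft_force: [-0.0, -0.0, 0.7]
grip_width: 0.687
grip_force: 30.0
```

```bash
python3 - <<'E'
from plan import *
st()
# lift+transport, swing, lower, release
plan([(8,(550,130,110),15,-30,-1),
(8,(555,60,90),10,50,-1),
(3,(555,60,80),10,60,-1),(5,(555,60,25.5),10,60,-1)])
E
```

```text
{'time': 4.2, 'position': [0.5565, 0.1772, 0.0066], 'tool_rot': [1.5116, 2.2133, -0.4051], 'ft_force': [-0.0252, -0.0012, 0.7248], 'grip_width': 0.6867, 'grip_force': 30.0001, 'joint_positions': [-0.9807, 0.503, 0.3858, 1.8269, 0.3825, 1.0167, -0.4852]}
8 x [-0.292, -0.081, -0.167, 0.053, 0.0, 0.091, -1.0] DIST 104mm 6deg
--
8 x [-0.104, -0.04, 0.121, -0.016, 1.332, 0.089, -1.0] DIST 49mm 80deg
--
3 x [-0.015, -0.0, 0.02, -0.0, 0.167, 0.0, -1.0] DIST 8mm 10deg
5 x [-0.154, -0.0, 0.137, -0.0, 0.167, 0.0, -1.0] DIST 62mm 10deg
--
```

```bash
python3 - <<'E'
from plan import *
plan([(2,(552,180,60),20,-30,-1),(6,(555,100,110),15,10,-1),
(5,(555,60,80),10,60,-1),(3,(555,60,25.5),10,60,-1)])
E
```

```text
2 x [-0.077, -0.011, -0.099, 0.011, 0.0, 0.019, -1.0] DIST 38mm 1deg
6 x [-0.338, -0.097, -0.132, 0.019, 0.666, 0.106, -1.0] DIST 113mm 40deg
--
5 x [-0.097, -0.03, 0.054, -0.049, 0.833, 0.07, -1.0] DIST 34mm 50deg
3 x [-0.128, -0.03, 0.233, -0.049, 0.833, 0.07, -1.0] DIST 80mm 50deg
--
```

>>> jog_arm --moves '[-0.077,-0.011,-0.1,0.011,0,0.02,-1,-0.077,-0.011,-0.1,0.011,0,0.02,-1,-0.338,-0.097,-0.132,0.019,0.666,0.106,-1,-0.338,-0.097,-0.132,0.019,0.666,0.106,-1,-0.338,-0.097,-0.132,0.019,0.666,0.106,-1,-0.338,-0.097,-0.132,0.019,0.666,0.106,-1,-0.338,-0.097,-0.132,0.019,0.666,0.106,-1,-0.338,-0.097,-0.132,0.019,0.666,0.106,-1]'

```text
time: 5.2
position: [0.5533, 0.1048, 0.0908]
tool_rot: [-1.823, -2.381, -0.156]
ft_force: [-0.4, 0.7, 0.3]
grip_width: 0.687
grip_force: 30.0
```

>>> jog_arm --moves '[-0.097,-0.03,0.054,-0.049,0.833,0.07,-1,-0.097,-0.03,0.054,-0.049,0.833,0.07,-1,-0.097,-0.03,0.054,-0.049,0.833,0.07,-1,-0.097,-0.03,0.054,-0.049,0.833,0.07,-1,-0.097,-0.03,0.054,-0.049,0.833,0.07,-1,-0.097,-0.03,0.054,-0.049,0.833,0.07,-1,-0.097,-0.03,0.054,-0.049,0.833,0.07,-1,-0.097,-0.03,0.054,-0.049,0.833,0.07,-1]'

```text
time: 6.2
position: [0.5525, 0.0781, 0.0721]
tool_rot: [-1.415, -1.697, -0.818]
ft_force: [0.8, -0.3, 0.2]
grip_width: 0.691
grip_force: 30.0
```

```bash
python3 - <<'E'
from plan import *
st()
plan([(8,(555,60,25.5),10,60,-1)])
im=cam("scene"); save(im,"s1.png",(300,160,460,290),4.8)
E
```

```text
{'time': 6.2, 'position': [0.5525, 0.0781, 0.0721], 'tool_rot': [-1.4151, -1.697, -0.8185], 'ft_force': [0.7544, -0.2658, 0.1528], 'grip_width': 0.6906, 'grip_force': 30.0001, 'joint_positions': [0.0945, 0.6834, 0.3021, 1.6977, -0.9921, 1.6203, 0.9892]}
8 x [-0.165, -0.003, 0.087, -0.003, 0.001, 0.004, -1.0] DIST 56mm 0deg
--
```

View pics/s1.png

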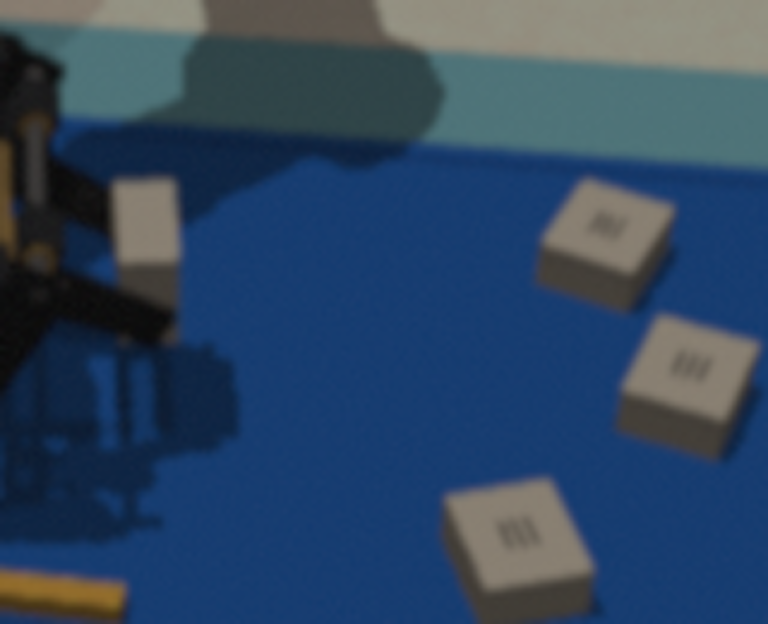

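>>> jog_arm --moves '[-0.08,-0.003,0.042,0,0,0,-1,-0.13,-0.003,0.07,0,0,0,-1,-0.165,-0.003,0.087,0,0,0,-1,-0.165,-0.003,0.087,0,0,0,-1,-0.165,-0.003,0.087,0,0,0,-1,-0.165,-0.003,0.087,0,0,0,1,-0.165,-0.003,0.087,0,0,0,1,-0.165,-0.003,0.087,0,0,0,1]'

```text
time: 7.25
position: [0.5518, 0.0738, 0.0149]
tool_rot: [-1.419, -1.692, -0.819]
ft_force: [0.2, -0.3, -0.5]
grip_width: 0.934
grip_force: 0.0
```

```bash
python3 - <<'E'
from plan import *
st()
plan([(3,(560,20,60),10,60,1),(5,(557,40,130),10,30,1),
(8,(552,77,125),10,-20,1),
(2,(552,77,80),10,-45,1),(6,(552,77,25),10,-45,1)])
E
```

```text
{'time': 7.25, 'position': [0.5518, 0.0738, 0.0149], 'tool_rot': [-1.4186, -1.6921, -0.8194], 'ft_force': [0.1645, -0.3225, -0.4795], 'grip_width': 0.9342, 'grip_force': 0.0, 'joint_positions': [0.1113, 0.7764, 0.2903, 1.6912, -1.0092, 1.5763, 1.059]}
3 x [0.039, -0.004, -0.17, -0.001, -0.0, 0.001, 1.0] DIST 52mm 0deg
5 x [0.244, -0.002, -0.236, -0.0, -0.5, 0.001, 1.0] DIST 102mm 30deg
--
8 x [0.052, 0.005, 0.054, -0.0, -0.833, 0.0, 1.0] DIST 23mm 50deg
--
2 x [0.025, 0.0, 0.135, 0.0, -0.417, -0.0, 1.0] DIST 41mm 25deg
6 x [0.088, 0.0, 0.307, 0.0, -0.417, -0.0, 1.0] DIST 96mm 25deg
--
```

>>> jog_arm --moves '[0.039,0,-0.17,0,0,0,1,0.039,0,-0.17,0,0,0,1,0.039,0,-0.17,0,0,0,1,0.244,0,-0.236,0,-0.5,0,1,0.244,0,-0.236,0,-0.5,0,1,0.244,0,-0.236,0,-0.5,0,1,0.244,0,-0.236,0,-0.5,0,1,0.244,0,-0.236,0,-0.5,0,1]'

```text
time: 8.25
position: [0.5549, 0.0494, 0.1123]
tool_rot: [-1.735, -2.068, -0.464]
ft_force: [-0.4, -1.1, -0.5]
grip_width: 1.001
grip_force: 0.0
```

>>> jog_arm --moves '[0.052,0.005,0.054,0,-0.833,0,1,0.052,0.005,0.054,0,-0.833,0,1,0.052,0.005,0.054,0,-0.833,0,1,0.052,0.005,0.054,0,-0.833,0,1,0.052,0.005,0.054,0,-0.833,0,1,0.052,0.005,0.054,0,-0.833,0,1,0.052,0.005,0.054,0,-0.833,0,1,0.052,0.005,0.054,0,-0.833,0,1]'

```text
time: 9.25
position: [0.5539, 0.068, 0.1073]
tool_rot: [1.842, 2.186, -0.324]
ft_force: [-0.2, 0.0, 0.7]
grip_width: 0.995
grip_force: 0.0
```

```bash
python3 - <<'E'
from plan import *
from seg import rects,masks
st()
plan([(3,(552,77,80),10,-45,1),(5,(552,77,25),10,-45,1)])
im=cam("top"); m=masks(im)["white"]; b=np.zeros_like(m); b[180:350,130:345]=1
print(*rects(im,m&b,.05,60),sep="\n"); save(im,"t2.png",(250,220,345,290),6)
E
```

```text
{'time': 9.25, 'position': [0.5539, 0.068, 0.1073], 'tool_rot': [1.842, 2.1855, -0.3243], 'ft_force': [-0.1733, 0.0051, 0.7456], 'grip_width': 0.9947, 'grip_force': 0.0, 'joint_positions': [-0.784, 0.2662, 0.4493, 1.8386, 0.2515, 1.1371, -0.2895]}
3 x [0.034, -0.001, 0.131, -0.003, -0.418, -0.003, 1.0] DIST 41mm 25deg
5 x [0.096, -0.001, 0.304, -0.003, -0.418, -0.003, 1.0] DIST 96mm 25deg
--
([314.0, 261.0], 555.1, 59.5, 60.1, 13.0, 9.8)
```

View pics/t2.png

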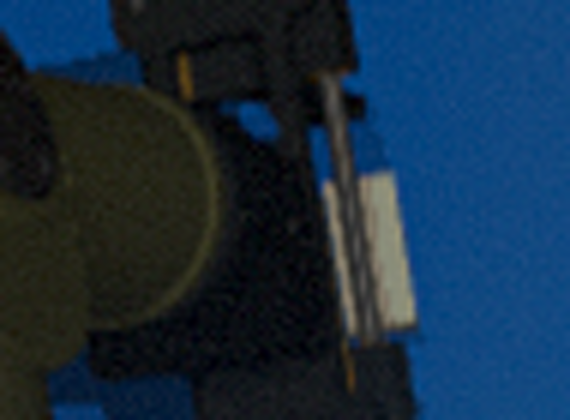

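The housing is standing on its side with its centre at about y = 67 mm, as planned. I'll regrasp it at -45°.

>>> jog_arm --moves '[0.034,0,0.131,0,-0.418,0,1,0.034,0,0.131,0,-0.418,0,1,0.034,0,0.131,0,-0.418,0,1,0.096,0,0.304,0,-0.418,0,1,0.096,0,0.304,0,-0.418,0,1,0.096,0,0.304,0,-0.418,0,1,0.096,0,0.304,0,-0.418,0,1,0.096,0,0.304,0,-0.418,0,-1]'

```text
time: 10.3
position: [0.5546, 0.0668, 0.0124]
tool_rot: [1.583, 1.885, -0.654]
ft_force: [0.1, -0.9, 0.1]
grip_width: 0.951
grip_force: 0.0
```

>>> jog_arm --moves '[0,0,0,0,0,0,-1,0,0,0,0,0,0,-1,0,0,0,0,0,0,-1,0,0,0,0,0,0,-1,0,0,0,0,0,0,-1,0,0,0,0,0,0,-1,0,0,0,0,0,0,-1,0,0,0,0,0,0,-1]'

```text
time: 11.3
position: [0.5543, 0.0671, 0.0117]
tool_rot: [1.58, 1.885, -0.656]
ft_force: [-1.3, 1.3, 2.3]
grip_width: 0.685
grip_force: 30.0
```

```bash
python3 - <<'E'
from plan import *
st()
plan([(2,(552,77,70),10,-45,-1),(6,(553,70,110),10,5,-1),
(5,(555,60,70),10,45,-1),(3,(555,60,23),10,45,-1)])
E
```

```text
{'time': 11.3, 'position': [0.5543, 0.0671, 0.0117], 'tool_rot': [1.5804, 1.8852, -0.6557], 'ft_force': [-1.3213, 1.3287, 2.3211], 'grip_width': 0.6854, 'grip_force': 30.0004, 'joint_positions': [-0.9755, 0.6064, 0.4473, 1.8345, 0.5196, 1.1376, -0.6995]}
2 x [-0.113, -0.002, -0.099, 0.0, 0.001, 0.001, -1.0] DIST 45mm 0deg
6 x [-0.177, -0.003, -0.199, 0.0, 0.834, 0.001, -1.0] DIST 80mm 50deg
--
5 x [-0.005, 0.001, 0.115, -0.0, 0.667, -0.0, -1.0] DIST 35mm 40deg
3 x [-0.019, 0.001, 0.271, -0.0, 0.667, -0.0, -1.0] DIST 82mm 40deg
--
```

>>> jog_arm --moves '[-0.113,0,-0.1,0,0,0,-1,-0.113,0,-0.1,0,0,0,-1,-0.177,0,-0.2,0,0.834,0,-1,-0.177,0,-0.2,0,0.834,0,-1,-0.177,0,-0.2,0,0.834,0,-1,-0.177,0,-0.2,0,0.834,0,-1,-0.177,0,-0.2,0,0.834,0,-1,-0.177,0,-0.2,0,0.834,0,-1]'

```text
time: 12.3
position: [0.5537, 0.0676, 0.091]
tool_rot: [-1.985, -2.348, -0.083]
ft_force: [0.3, -0.4, -0.7]
grip_width: 0.686
grip_force: 30.0
```

>>> jog_arm --moves '[-0.005,0,0.115,0,0.667,0,-1,-0.005,0,0.115,0,0.667,0,-1,-0.005,0,0.115,0,0.667,0,-1,-0.005,0,0.115,0,0.667,0,-1,-0.005,0,0.115,0,0.667,0,-1,-0.012,0,0.2,0,0.667,0,-1,-0.018,0,0.25,0,0.667,0,-1,-0.019,0,0.271,0,0.667,0,-1]'

```text
time: 13.3
position: [0.5524, 0.076, 0.014]
tool_rot: [-1.572, -1.884, -0.656]
ft_force: [-8.4, -6.4, 28.4]
grip_width: 0.688
grip_force: 30.0
```

```bash
python3 - <<'E'
from plan import *
st()
plan([(8,(555,60,23),10,45,1)])
plan([(3,(562,25,60),10,45,1),(5,(560,30,120),10,0,1)],start=((555,60,23),10,45))
E
```

```text
{'time': 13.3, 'position': [0.5524, 0.076, 0.014], 'tool_rot': [-1.5719, -1.8843, -0.6559], 'ft_force': [-8.4187, -6.3999, 28.3915], 'grip_width': 0.6882, 'grip_force': 30.0076, 'joint_positions': [-0.0037, 0.6191, 0.3202, 1.7683, -0.8877, 1.3747, 0.9377]}
8 x [-0.017, -0.001, 0.003, -0.005, -0.006, 0.004, 1.0] DIST 5mm 0deg
--
3 x [0.003, 0.003, -0.171, 0.0, 0.0, 0.0, 1.0] DIST 51mm 0deg
5 x [0.113, -0.001, -0.319, 0.0, -0.75, 0.0, 1.0] DIST 101mm 45deg
--
```

>>> jog_arm --moves '[0,0,0,0,0,0,1,0,0,0,0,0,0,1,0,0,0,0,0,0,1,0,0,-0.17,0,0,0,1,0,0,-0.17,0,0,0,1,0,0,-0.17,0,0,0,1,0,0,-0.17,0,0,0,1,0,0,-0.17,0,0,0,1]'

```text
time: 14.3
position: [0.5589, 0.0387, 0.0455]
tool_rot: [-1.579, -1.885, -0.654]
ft_force: [-0.9, 0.3, -0.4]
grip_width: 0.998
grip_force: 0.0
```

```bash
python3 - <<'E'
from plan import *
st()
plan([(8,(555,60,150),10,0,1)])
E
```

```text
{'time': 14.3, 'position': [0.5589, 0.0387, 0.0455], 'tool_rot': [-1.5794, -1.8846, -0.6535], 'ft_force': [-0.9214, 0.3147, -0.4189], 'grip_width': 0.9982, 'grip_force': 0.0, 'joint_positions': [0.0321, 0.5992, 0.3476, 1.7192, -0.8492, 1.4482, 0.9205]}
8 x [0.253, -0.001, -0.151, -0.002, -0.751, 0.001, 1.0] DIST 88mm 45deg
--
```

>>> jog_arm --moves '[0.15,0,-0.151,0,-0.3,0,1,0.253,0,-0.151,0,-0.75,0,1,0.253,0,-0.151,0,-0.75,0,1,0.253,0,-0.151,0,-0.75,0,1,0.253,0,-0.151,0,-0.75,0,1,0.253,0,-0.151,0,-0.75,0,1,0.253,0,-0.151,0,-0.75,0,1,0.253,0,-0.151,0,-0.75,0,1]'

```text
time: 15.3
position: [0.5558, 0.0575, 0.1316]
tool_rot: [-2.021, -2.404, 0.001]
ft_force: [-0.3, 0.0, 0.3]
grip_width: 0.999
grip_force: 0.0
```

```bash
python3 - <<'E'
from plan import *
st()
im=cam("wrist"); save(im,"w2.png")
E
```

```text
{'time': 15.3, 'position': [0.5558, 0.0575, 0.1316], 'tool_rot': [-2.0211, -2.4041, 0.0008], 'ft_force': [-0.317, 0.025, 0.303], 'grip_width': 0.9993, 'grip_force': 0.0, 'joint_positions': [-0.5282, 0.1984, 0.4241, 1.8098, -0.0891, 1.1529, 0.0974]}
```

View pics/w2.png

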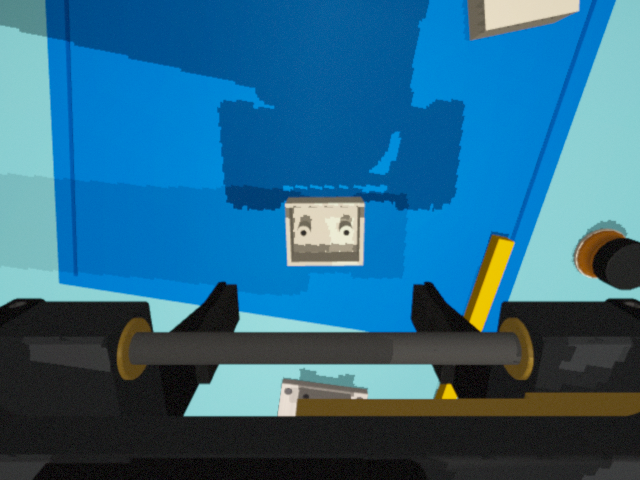

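Housing C is open side up and shows two bosses, at (304,232) and (347,232), so it's sound. I'll measure its pose from the rim corners, and the nests from the black ribs.

```bash
cat > hous.py <<'E'
from h import *
def rimpose(im,zr=.028,near=(324,235)):
    """pose of open-up housing from outer contour vs blue mat, rim corners cast to zr"""
    hsv=cv2.cvtColor(im["pixels"],cv2.COLOR_RGB2HSV)
    m=((hsv[...,1]<90)).astype(np.uint8); m[290:]=0
    m=cv2.morphologyEx(m,cv2.MORPH_CLOSE,np.ones((9,9)))
    cs,_=cv2.findContours(m,cv2.RETR_EXTERNAL,cv2.CHAIN_APPROX_NONE)
    c=min([c for c in cs if cv2.contourArea(c)>1500],key=lambda c:np.linalg.norm(c[:,0].mean(0)-near))
    h=cv2.convexHull(c)[:,0]
    w=np.array([ray(im,u,v,zr)[:2] for u,v in h])*1000
    r=cv2.minAreaRect(w.astype(np.float32))
    print("bbox",cv2.boundingRect(c),"rect at rim",np.round(r[0],1),np.round(r[1],1),round(r[2],1))
    return cv2.boundingRect(c)
def bores(im,bb,n=6):
    x,y,w,h=bb; g=cv2.cvtColor(im["pixels"],cv2.COLOR_RGB2GRAY)[y+6:y+h-6,x+6:x+w-6]
    nn,_,s,c=cv2.connectedComponentsWithStats((g<60).astype(np.uint8))
    print("dark spots",[(np.round(c[i]+[x+6,y+6]).tolist(),int(s[i,4])) for i in range(1,nn) if s[i,4]>5])
E
python3 - <<'E'
from hous import *
im=cam("wrist"); bb=rimpose(im); bores(im,bb)
for q in [(286,204),(365,204),(364,266),(287,266)]: print(np.round(ray(im,*q,.028)*1000,1)[:2])
t=cam("top"); g=cv2.cvtColor(t["pixels"],cv2.COLOR_RGB2GRAY); m=(g<35).astype(np.uint8); m[:237]=0;m[268:]=0;m[:,:382]=0;m[:,475:]=0
n,_,s,c=cv2.connectedComponentsWithStats(m)
for i in range(1,n):
    if s[i,4]>12: print(s[i],np.round(c[i],1),np.round(ray(t,*c[i],.014)*1000,1))
E
```

```text
bbox (285, 197, 80, 69) rect at rim [554.2  65.4] [61.  54.7] 9.9
dark spots [([303.0, 232.0], 8), ([346.0, 232.0], 6)]
[521.6  82. ]
[580.6  92.4]
[590.1  43.1]
[529.5  32.5]
[472 241   3  19  39] [473.4 249.2] [ 589.6 -334.5   14. ]
[388 243   3  18  50] [389.  252.1] [ 581.5 -125.    14. ]
[414 243   3  17  43] [414.8 251.8] [ 582.4 -189.1   14. ]
[439 243   4  17  48] [440.4 250.9] [ 585.  -252.5   14. ]
[465 242   4  18  50] [466.4 250.6] [ 586.  -317.2   14. ]
```

```bash
python3 - <<'E'
from plan import *
plan([(8,(555,63,21.5),10,0,1)])
plan([(3,(555,63,110),10,0,-1),(5,(585,-100,110),1.4,0,-1),(8,(585.3,-285,110),1.4,0,-1)],start=((555,63,21.5),10,0))
E
```

```text
8 x [0.017, 0.0, 0.43, -0.001, -0.0, -0.001, 1.0] DIST 129mm 0deg
--
3 x [0.0, 0.0, -0.295, 0.0, 0.0, 0.0, -1.0] DIST 88mm 0deg
5 x [-0.552, 0.004, -0.295, 0.0, 0.0, 0.143, -1.0] DIST 188mm 9deg
--
8 x [-0.617, -0.014, 0.0, 0.0, 0.0, 0.0, -1.0] DIST 185mm 0deg
--
```

>>> jog_arm --moves '[0.017,0,0.2,0,0,0,1,0.017,0,0.38,0,0,0,1,0.017,0,0.43,0,0,0,1,0.017,0,0.43,0,0,0,1,0.017,0,0.43,0,0,0,-1,0.017,0,0.43,0,0,0,-1,0.017,0,0.43,0,0,0,-1,0.017,0,0.43,0,0,0,-1]'

```text
time: 16.45
position: [0.5552, 0.0641, 0.0033]
tool_rot: [-2.018, -2.407, -0.001]
ft_force: [-0.4, 0.8, 2.0]
grip_width: 0.689
grip_force: 30.0
```

>>> jog_arm --moves '[0,0,0,0,0,0,-1,0,0,0,0,0,0,-1,0,0,0,0,0,0,-1,0,0,-0.295,0,0,0,-1,0,0,-0.295,0,0,0,-1,0,0,-0.295,0,0,0,-1,-0.552,0.004,-0.295,0,0,0.143,-1,-0.552,0.004,-0.295,0,0,0.143,-1]'

```text
time: 17.45
position: [0.5768, -0.0592, 0.0896]
tool_rot: [-2.189, -2.25, 0.003]
ft_force: [0.8, -0.4, -0.2]
grip_width: 0.686
grip_force: 30.0
```

```bash
python3 - <<'E'
from plan import *
st()
plan([(8,(585.3,-200,110),1.4,0,-1)])
plan([(8,(585.3,-285,110),1.4,0,-1)],start=((585.3,-200,110),1.4,0))
E
```

```text
{'time': 17.45, 'position': [0.5768, -0.0592, 0.0896], 'tool_rot': [-2.1894, -2.2503, 0.0026], 'ft_force': [0.8083, -0.3999, -0.2415], 'grip_width': 0.6856, 'grip_force': 30.0027, 'joint_positions': [-0.3777, 0.2979, 0.5079, 1.8008, -0.1618, 1.0867, 0.2149]}
8 x [-0.47, 0.016, -0.006, -0.002, -0.0, 0.003, -1.0] DIST 141mm 0deg
--
8 x [-0.283, -0.007, 0.0, 0.0, 0.0, 0.0, -1.0] DIST 85mm 0deg
--
```

>>> jog_arm --moves '[-0.753,0.01,-0.006,0,0,0,-1,-0.753,0.01,-0.006,0,0,0,-1,-0.753,0.01,-0.006,0,0,0,-1,-0.753,0.01,-0.006,0,0,0,-1,-0.753,0.01,-0.006,0,0,0,-1,-0.753,0.01,-0.006,0,0,0,-1,-0.753,0.01,-0.006,0,0,0,-1,-0.753,0.01,-0.006,0,0,0,-1]'

```text
time: 18.45
position: [0.5867, -0.283, 0.0929]
tool_rot: [-2.19, -2.251, -0.001]
ft_force: [-0.1, 0.9, 0.3]
grip_width: 0.689
grip_force: 30.0
```

```bash
python3 - <<'E'
from plan import *
st()
im=cam("wrist"); save(im,"w3.png")
E
```

```text
{'time': 18.45, 'position': [0.5867, -0.283, 0.0929], 'tool_rot': [-2.1897, -2.2514, -0.0006], 'ft_force': [-0.0881, 0.8707, 0.3498], 'grip_width': 0.6891, 'grip_force': 30.0, 'joint_positions': [-0.0371, 0.4571, 0.5783, 1.616, -0.2682, 1.1495, 0.6326]}
```

View pics/w3.png

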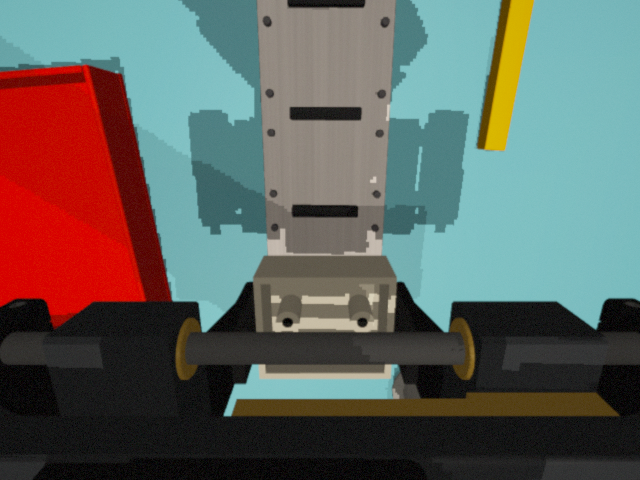

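The held housing is between the fingers, with its rim at about (256–395, 278–378). The ribs show at (325,113) and (325,211), the bin is at the left and the bar at the upper right.

```bash
python3 - <<'E'
from plan import *
im=cam("wrist"); g=cv2.cvtColor(im["pixels"],cv2.COLOR_RGB2GRAY)
m=(g<45).astype(np.uint8); m[235:]=0;m[:,:280]=0;m[:,:]*=1;m[:,372:]=0
n,_,s,c=cv2.connectedComponentsWithStats(m)
for i in range(1,n):
    if s[i,4]>100: 
        x,y,w,h,_=s[i]; print(s[i],[np.round(ray(im,u,v,.014)*1000,1)[:2].tolist() for u,v in [(x-.5,y+h/2),(x+w-.5,y+h/2),(x+w/2,y-.5),(x+w/2,y+h-.5)]])
p=cam("wrist")["pixels"]
print(np.round(p[255:300:3,325].mean(1)).astype(int), np.round(p[362:386:2,325].mean(1)).astype(int))
for q in [(325,278),(325,378)]: print(np.round(ray(im,*q,.118)*1000,1))
E
```

```text
[288   0  77   7 465] [[560.3, -129.4], [605.7, -128.2], [583.2, -126.7], [583.3, -130.3]]
[290 107  71  12 836] [[561.4, -190.2], [606.8, -188.9], [584.3, -185.6], [584.5, -192.8]]
[293 205  65  11 714] [[563.4, -253.6], [608.4, -252.4], [586.1, -248.8], [586.3, -256.5]]
[149  87  87  83  86  87  85  90 105 106 105 105 105 111 188] [ 49  62  88  85  87 109 179 181 182 175 173 174]
[ 586.  -259.6  118. ]
[ 587.4 -309.2  118. ]
```

>>> jog_arm --moves '[-0.002,0,0.15,0,0,0,-1,-0.002,0,0.2,0,0,0,-1,-0.002,0,0.23,0,0,0,-1,-0.002,0,0.25,0,0,0,-1,-0.002,0,0.26,0,0,0,-1,-0.002,0,0.266,0,0,0,-1,-0.002,0,0.268,0,0,0,-1,-0.002,0,0.268,0,0,0,-1]'

```text
time: 19.6
position: [0.5865, -0.2853, 0.0129]
tool_rot: [-2.193, -2.25, -0.0]
ft_force: [0.7, 0.1, -0.4]
grip_width: 0.687
grip_force: 30.0
```

>>> jog_arm --moves '[0.005,0,0,0,0,0,-1,0.005,0,0.004,0,0,0,-1,0.005,0,0.004,0,0,0,1,0.005,0,0.004,0,0,0,1,0.005,0,0.004,0,0,0,1,0.005,0,0.004,0,0,0,1,0.005,0,-0.3,0,0,0,1,0.005,0,-0.35,0,0,0,1]'

```text
time: 20.6
position: [0.5867, -0.2842, 0.1199]
tool_rot: [2.192, 2.249, 0.0]
ft_force: [1.0, 0.0, 0.4]
grip_width: 0.996
grip_force: 0.0
```

```bash
python3 - <<'E'
from plan import *
from seg import rects
st()
im=cam("wrist"); save(im,"w4.png",(200,120,440,400),2)
t=cam("top");print("H",*[r for r in rects(t,__import__('seg').masks(t)["white"],.028) if 180<r[0][0]<300 and r[0][1]>190],sep="\n")
D=(654.6,253.1)
plan([(8,(585,-200,150),1.4,0,1)])
E
```

```text
{'time': 20.6, 'position': [0.5867, -0.2842, 0.1199], 'tool_rot': [2.1925, 2.2486, 0.0003], 'ft_force': [1.0164, 0.0263, 0.4291], 'grip_width': 0.9962, 'grip_force': 0.0, 'joint_positions': [-0.0458, 0.4325, 0.5911, 1.5915, -0.2538, 1.1942, 0.6216]}
H
([217.0, 315.0], 426.2, 291.6, 50.5, 61.1, 68.9)
([202.0, 272.0], 529.8, 331.7, 49.8, 60.2, 72.0)
([236.0, 222.0], 654.6, 253.1, 60.8, 50.3, 20.8)
8 x [0.287, -0.008, -0.025, 0.009, 0.004, 0.001, 1.0] DIST 86mm 1deg
--
```

View pics/w4.png

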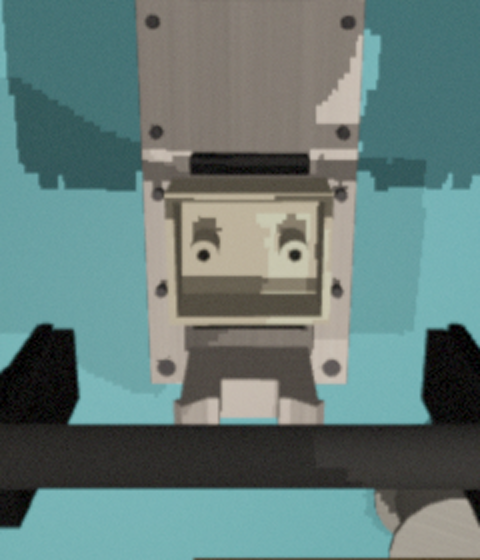

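Housing C sits flat in nest 3, between the ribs and pins. Housing D is next.

```bash
python3 - <<'E'
from plan import *
D=(654.6,253.1)
plan([(8,(570,-20,180),10,0,1),(8,(*D,100),20.7,-30,1),(8,(*D,23),20.7,-30,1)])
print("block2")
plan([(3,(650,245,80),20,-30,-1),(5,(600,150,110),15,10,-1),
(5,(555,60,75),10,60,-1),(3,(555,60,40),10,60,-1),(5,(555,60,26),10,60,-1),(3,(555,60,26),10,60,1),
(3,(560,20,60),10,60,1),(5,(557,40,130),10,30,1),(8,(552,75,125),10,-20,1)],start=((*D,23),20.7,-30))
E
```

```text
8 x [0.887, -0.042, -0.128, 0.009, 0.004, -0.143, 1.0] DIST 269mm 9deg
--
8 x [0.817, 0.442, 0.258, -0.047, -0.499, -0.174, 1.0] DIST 289mm 32deg
--
8 x [0.128, 0.0, 0.222, 0.0, 0.0, 0.0, 1.0] DIST 77mm 0deg
--
block2
3 x [-0.112, -0.024, -0.155, 0.006, 0.0, 0.01, -1.0] DIST 58mm 1deg
5 x [-0.328, -0.291, -0.137, 0.017, 0.666, 0.095, -1.0] DIST 138mm 40deg
--
5 x [-0.22, -0.218, 0.049, -0.049, 0.833, 0.07, -1.0] DIST 94mm 50deg
3 x [-0.24, -0.218, 0.164, -0.049, 0.833, 0.07, -1.0] DIST 109mm 50deg
--
5 x [-0.04, 0.0, 0.023, 0.0, 0.0, 0.0, -1.0] DIST 14mm 0deg
3 x [-0.04, 0.0, 0.023, 0.0, 0.0, 0.0, 1.0] DIST 14mm 0deg
--
3 x [0.031, -0.007, -0.173, 0.0, 0.0, 0.0, 1.0] DIST 53mm 0deg
5 x [0.236, -0.005, -0.24, 0.0, -0.5, -0.0, 1.0] DIST 101mm 30deg
--
8 x [0.046, 0.004, 0.051, -0.0, -0.833, 0.0, 1.0] DIST 21mm 50deg
--
```

>>> jog_arm --moves '[0.887,-0.042,-0.128,0.009,0.004,-0.143,1,0.887,-0.042,-0.128,0.009,0.004,-0.143,1,0.887,-0.042,-0.128,0.009,0.004,-0.143,1,0.887,-0.042,-0.128,0.009,0.004,-0.143,1,0.887,-0.042,-0.128,0.009,0.004,-0.143,1,0.887,-0.042,-0.128,0.009,0.004,-0.143,1,0.887,-0.042,-0.128,0.009,0.004,-0.143,1,0.887,-0.042,-0.128,0.009,0.004,-0.143,1]'

```text
time: 21.7
position: [0.5668, -0.0203, 0.1558]
tool_rot: [-2.016, -2.397, 0.008]
ft_force: [-0.3, -0.1, 0.7]
grip_width: 1.0
grip_force: 0.0
```

>>> jog_arm --moves '[0.817,0.442,0.258,-0.047,-0.5,-0.174,1,0.817,0.442,0.258,-0.047,-0.5,-0.174,1,0.817,0.442,0.258,-0.047,-0.5,-0.174,1,0.817,0.442,0.258,-0.047,-0.5,-0.174,1,0.817,0.442,0.258,-0.047,-0.5,-0.174,1,0.817,0.442,0.258,-0.047,-0.5,-0.174,1,0.817,0.442,0.258,-0.047,-0.5,-0.174,1,0.817,0.442,0.258,-0.047,-0.5,-0.174,1]'

```text
time: 22.7
position: [0.6546, 0.2439, 0.0797]
tool_rot: [1.53, 2.211, -0.415]
ft_force: [-0.3, -1.2, -0.9]
grip_width: 1.0
grip_force: 0.0
```

```bash
python3 - <<'E'
from plan import *
from seg import *
st()
D=(654.6,253.1)
plan([(8,(*D,23),20.7,-30,1)])
im=cam("wrist"); m=(cv2.cvtColor(im["pixels"],cv2.COLOR_RGB2HSV)[...,1]<90); m[290:]=0
print(*rects(im,m,.028,1500),sep="\n")
E
```

```text
{'time': 22.7, 'position': [0.6546, 0.2439, 0.0797], 'tool_rot': [1.5297, 2.2113, -0.415], 'ft_force': [-0.2593, -1.2302, -0.8776], 'grip_width': 1.0004, 'grip_force': 0.0, 'joint_positions': [-0.8781, 0.6254, 0.3289, 1.4478, 0.3291, 1.247, -0.3645]}
8 x [0.118, 0.013, 0.212, -0.007, -0.004, 0.001, 1.0] DIST 73mm 1deg
--
([331.0, 200.0], 651.2, 261.5, 61.0, 68.2, 20.8)
([554.0, 191.0], 771.8, 308.5, 187.8, 159.9, 21.1)
([106.0, 22.0], 540.8, 311.2, 63.1, 28.4, 20.7)
```

>>> jog_arm --moves '[0.118,0.013,0.212,-0.007,-0.004,0,1,0.118,0.013,0.212,-0.007,-0.004,0,1,0.118,0.013,0.212,-0.007,-0.004,0,1,0.118,0.013,0.212,-0.007,-0.004,0,1,0.118,0.013,0.212,-0.007,-0.004,0,-1,0.118,0.013,0.212,-0.007,-0.004,0,-1,0.118,0.013,0.212,-0.007,-0.004,0,-1,0.118,0.013,0.212,-0.007,-0.004,0,-1]'

```text
time: 23.75
position: [0.6574, 0.2471, 0.006]
tool_rot: [1.52, 2.21, -0.409]
ft_force: [-0.2, 0.7, -0.5]
grip_width: 0.687
grip_force: 30.0
```

>>> jog_arm --moves '[0,0,0,0,0,0,-1,-0.112,-0.024,-0.155,0.006,0,0.01,-1,-0.112,-0.024,-0.155,0.006,0,0.01,-1,-0.328,-0.291,-0.137,0.017,0.666,0.095,-1,-0.328,-0.291,-0.137,0.017,0.666,0.095,-1,-0.328,-0.291,-0.137,0.017,0.666,0.095,-1,-0.328,-0.291,-0.137,0.017,0.666,0.095,-1,-0.328,-0.291,-0.137,0.017,0.666,0.095,-1]'

```text
time: 24.75
position: [0.6001, 0.1499, 0.0902]
tool_rot: [-1.831, -2.376, -0.155]
ft_force: [1.1, -1.4, -1.1]
grip_width: 0.684
grip_force: 30.0
```

```bash
python3 - <<'E'
from plan import *
st()
plan([(5,(555,60,75),10,60,-1),(3,(555,60,40),10,60,-1)])
E
```

```text
{'time': 24.75, 'position': [0.6001, 0.1499, 0.0902], 'tool_rot': [-1.8307, -2.3758, -0.1545], 'ft_force': [1.1253, -1.3718, -1.0704], 'grip_width': 0.6844, 'grip_force': 29.9996, 'joint_positions': [-0.384, 0.3675, 0.2428, 1.6876, -0.2851, 1.1334, 0.228]}
5 x [-0.209, -0.217, 0.047, -0.05, 0.835, 0.066, -1.0] DIST 91mm 50deg
3 x [-0.229, -0.217, 0.162, -0.05, 0.835, 0.066, -1.0] DIST 106mm 50deg
--
```

>>> jog_arm --moves '[-0.209,-0.217,0.047,-0.05,0.835,0.066,-1,-0.209,-0.217,0.047,-0.05,0.835,0.066,-1,-0.209,-0.217,0.047,-0.05,0.835,0.066,-1,-0.209,-0.217,0.047,-0.05,0.835,0.066,-1,-0.209,-0.217,0.047,-0.05,0.835,0.066,-1,-0.229,-0.217,0.162,-0.05,0.835,0.066,-1,-0.229,-0.217,0.162,-0.05,0.835,0.066,-1,-0.229,-0.217,0.162,-0.05,0.835,0.066,-1]'

```text
time: 25.75
position: [0.5517, 0.0833, 0.032]
tool_rot: [-1.406, -1.697, -0.816]
ft_force: [-0.2, -0.4, 0.6]
grip_width: 0.687
grip_force: 30.0
```

```bash
python3 - <<'E'
from plan import *
st()
plan([(8,(555,60,27.5),10,60,-1)])
E
```

```text
{'time': 25.75, 'position': [0.5517, 0.0833, 0.032], 'tool_rot': [-1.4059, -1.6968, -0.8156], 'ft_force': [-0.2029, -0.3741, 0.6259], 'grip_width': 0.6866, 'grip_force': 30.0002, 'joint_positions': [0.2002, 0.7336, 0.155, 1.6904, -0.9415, 1.5352, 0.9972]}
8 x [-0.052, -0.003, 0.002, -0.009, -0.003, 0.006, -1.0] DIST 16mm 1deg
--
```

>>> jog_arm --moves '[-0.03,-0.003,0.001,-0.009,-0.003,0.006,-1,-0.052,-0.003,0.002,-0.009,-0.003,0.006,-1,-0.052,-0.003,0.002,-0.009,-0.003,0.006,-1,-0.052,-0.003,0.002,-0.009,-0.003,0.006,-1,-0.052,-0.003,0.002,-0.009,-0.003,0.006,1,-0.052,-0.003,0.002,-0.009,-0.003,0.006,1,-0.052,-0.003,0.002,-0.009,-0.003,0.006,1,-0.052,-0.003,0.002,-0.009,-0.003,0.006,1]'

```text
time: 26.75
position: [0.5522, 0.074, 0.0171]
tool_rot: [-1.423, -1.69, -0.821]
ft_force: [0.6, 0.3, -0.2]
grip_width: 0.984
grip_force: 0.0
```

>>> jog_arm --moves '[0.031,-0.005,-0.173,0,0,0,1,0.031,-0.005,-0.173,0,0,0,1,0.031,-0.005,-0.173,0,0,0,1,0.236,-0.005,-0.24,0,-0.5,0,1,0.236,-0.005,-0.24,0,-0.5,0,1,0.236,-0.005,-0.24,0,-0.5,0,1,0.236,-0.005,-0.24,0,-0.5,0,1,0.236,-0.005,-0.24,0,-0.5,0,1]'

```text
time: 27.75
position: [0.5543, 0.047, 0.1135]
tool_rot: [-1.74, -2.065, -0.466]
ft_force: [-0.3, -0.1, 0.2]
grip_width: 1.003
grip_force: 0.0
```

```bash
cat > stand.py <<'E'
from plan import *
from seg import *
st()
t=cam("top"); m=masks(t)["white"]; b=np.zeros_like(m); b[215:300,275:345]=1
print("top",*rects(t,m&b,.05,40),sep="\n")
im=cam("wrist"); m=(cv2.cvtColor(im["pixels"],cv2.COLOR_RGB2HSV)[...,1]<90); m[290:]=0
print("wrist",*rects(im,m,.05,800),sep="\n")
E
python3 stand.py; python3 - <<'E'
from plan import *
plan([(8,(552,75,125),10,-20,1)])
plan([(3,(552,75,80),10,-45,1),(5,(552,75,25),10,-45,1)],start=((552,75,125),10,-20))
E
```

```text
{'time': 27.75, 'position': [0.5543, 0.047, 0.1135], 'tool_rot': [-1.7396, -2.0655, -0.4656], 'ft_force': [-0.264, -0.0877, 0.1746], 'grip_width': 1.0029, 'grip_force': 0.0, 'joint_positions': [-0.0484, 0.3493, 0.276, 1.762, -0.5954, 1.3192, 0.6265]}
top
([311.0, 262.0], 553.7, 66.5, 60.5, 9.2, 10.7)
wrist
([329.0, 274.0], 552.7, 70.1, 60.9, 21.5, 9.8)
([25.0, 256.0], 344.6, 49.4, 43.4, 57.1, 21.3)
([597.0, 142.0], 731.1, 212.3, 256.1, 69.7, 88.6)
([349.0, 16.0], 535.1, 277.1, 65.9, 45.1, 9.6)
([234.0, 26.0], 440.1, 262.6, 60.4, 70.9, 69.1)
([61.0, 68.0], 315.7, 193.0, 124.2, 137.7, 9.6)
8 x [0.057, 0.008, 0.054, -0.002, -0.834, -0.006, 1.0] DIST 24mm 50deg
--
3 x [0.025, 0.0, 0.135, 0.0, -0.417, -0.0, 1.0] DIST 41mm 25deg
5 x [0.088, 0.0, 0.307, 0.0, -0.417, -0.0, 1.0] DIST 96mm 25deg
--
```

>>> jog_arm --moves '[0.057,0.008,0.054,0,-0.834,-0.006,1,0.057,0.008,0.054,0,-0.834,-0.006,1,0.057,0.008,0.054,0,-0.834,-0.006,1,0.057,0.008,0.054,0,-0.834,-0.006,1,0.057,0.008,0.054,0,-0.834,-0.006,1,0.057,0.008,0.054,0,-0.834,-0.006,1,0.057,0.008,0.054,0,-0.834,-0.006,1,0.057,0.008,0.054,0,-0.834,-0.006,1]'

```text
time: 28.85
position: [0.5541, 0.0672, 0.1093]
tool_rot: [1.838, 2.186, -0.324]
ft_force: [-0.6, -1.6, -0.1]
grip_width: 0.999
grip_force: 0.0
```

>>> jog_arm --moves '[0.025,0,0.135,0,-0.417,0,1,0.025,0,0.135,0,-0.417,0,1,0.025,0,0.135,0,-0.417,0,1,0.088,0,0.307,0,-0.417,0,1,0.088,0,0.307,0,-0.417,0,1,0.088,0,0.307,0,-0.417,0,1,0.088,0,0.307,0,-0.417,0,-1,0.088,0,0.307,0,-0.417,0,-1]'

```text
time: 29.85
position: [0.5557, 0.0635, 0.015]
tool_rot: [1.58, 1.885, -0.651]
ft_force: [0.1, 0.4, -0.0]
grip_width: 0.855
grip_force: 0.0
```

>>> jog_arm --moves '[0,0,0,0,0,0,-1,0,0,0,0,0,0,-1,0,0,0,0,0,0,-1,-0.113,0,-0.1,0,0,0,-1,-0.113,0,-0.1,0,0,0,-1,-0.177,0,-0.2,0,0.4,0,-1,-0.177,0,-0.2,0,0.6,0,-1,-0.177,0,-0.2,0,0.6,0,-1]'

```text
time: 30.85
position: [0.5545, 0.0694, 0.094]
tool_rot: [1.902, 2.276, -0.205]
ft_force: [-0.2, 0.2, -1.8]
grip_width: 0.687
grip_force: 30.0
```

```bash
python3 - <<'E'
from plan import *
st()
plan([(5,(555,60,70),10,45,-1),(3,(555,60,30),10,45,-1)])
E
```

```text
{'time': 30.85, 'position': [0.5545, 0.0694, 0.094], 'tool_rot': [1.9017, 2.2756, -0.2046], 'ft_force': [-0.2436, 0.2157, -1.8129], 'grip_width': 0.687, 'grip_force': 30.0036, 'joint_positions': [-0.5256, 0.2392, 0.2386, 1.8495, 0.1817, 1.0884, -0.2011]}
5 x [0.039, -0.004, 0.118, 0.002, 0.958, 0.005, -1.0] DIST 37mm 57deg
3 x [0.068, -0.004, 0.248, 0.002, 0.958, 0.005, -1.0] DIST 77mm 57deg
--
```

>>> jog_arm --moves '[0.039,-0.004,0.118,0,0.958,0.005,-1,0.039,-0.004,0.118,0,0.958,0.005,-1,0.039,-0.004,0.118,0,0.958,0.005,-1,0.039,-0.004,0.118,0,0.958,0.005,-1,0.039,-0.004,0.118,0,0.958,0.005,-1,0.06,-0.004,0.2,0,0.958,0.005,-1,0.068,-0.004,0.248,0,0.958,0.005,-1,0.068,-0.004,0.248,0,0.958,0.005,-1]'

```text
time: 31.85
position: [0.5514, 0.0725, 0.0154]
tool_rot: [-1.587, -1.887, -0.648]
ft_force: [0.4, 0.3, -0.2]
grip_width: 0.686
grip_force: 30.0
```

```bash
python3 - <<'E'
from plan import *
st()
plan([(8,(555,60,26),10,45,-1)])
plan([(8,(555,60,150),10,0,1)],start=((562,20,56),10,45))
E
```

```text
{'time': 31.85, 'position': [0.5514, 0.0725, 0.0154], 'tool_rot': [-1.5868, -1.8867, -0.6482], 'ft_force': [0.4058, 0.315, -0.2484], 'grip_width': 0.6856, 'grip_force': 30.0, 'joint_positions': [0.13, 0.5915, 0.1545, 1.7688, -0.8027, 1.3163, 0.8756]}
8 x [-0.005, 0.005, 0.007, -0.002, 0.006, -0.003, -1.0] DIST 3mm 0deg
--
8 x [0.273, 0.0, -0.144, 0.0, -0.75, 0.0, 1.0] DIST 93mm 45deg
--
```

>>> jog_arm --moves '[-0.006,0.004,0.007,0,0,0,-1,-0.006,0.004,0.007,0,0,0,-1,-0.006,0.004,0.007,0,0,0,1,-0.006,0.004,0.007,0,0,0,1,-0.006,0.004,0.007,0,0,0,1,-0.006,0.004,-0.163,0,0,0,1,-0.006,0.004,-0.163,0,0,0,1,-0.006,0.004,-0.163,0,0,0,1]'

```text
time: 32.85
position: [0.5595, 0.0368, 0.0499]
tool_rot: [-1.588, -1.888, -0.651]
ft_force: [-0.1, 0.6, -0.1]
grip_width: 1.0
grip_force: 0.0
```

>>> jog_arm --moves '[0.15,0,-0.145,0,-0.3,0,1,0.253,0,-0.145,0,-0.75,0,1,0.253,0,-0.145,0,-0.75,0,1,0.253,0,-0.145,0,-0.75,0,1,0.253,0,-0.145,0,-0.75,0,1,0.253,0,-0.145,0,-0.75,0,1,0.253,0,-0.145,0,-0.75,0,1,0.253,0,-0.145,0,-0.75,0,1]'

```text
time: 33.85
position: [0.5556, 0.0583, 0.1338]
tool_rot: [2.022, 2.399, -0.008]
ft_force: [0.7, 0.6, -0.3]
grip_width: 1.002
grip_force: 0.0
```

```bash
cat > up.py <<'E'
from hous import *
from plan import *
st(); im=cam("wrist"); bb=rimpose(im); bores(im,bb); x,y,w,h=bb
import sys
save(im,sys.argv[1],(max(x-25,0),max(y-25,0),x+w+25,y+h+25),4)
E
python3 up.py w5.png
```

```text
{'time': 33.85, 'position': [0.5556, 0.0583, 0.1338], 'tool_rot': [2.0223, 2.3994, -0.0081], 'ft_force': [0.6945, 0.593, -0.2559], 'grip_width': 1.0024, 'grip_force': 0.0, 'joint_positions': [-0.3441, 0.1894, 0.21, 1.8008, -0.0361, 1.157, 0.047]}
bbox (287, 198, 79, 68) rect at rim [555.4  64.8] [60.9 54.5] 9.8
dark spots [([305.0, 233.0], 8), ([347.0, 233.0], 7)]
```

View pics/w5.png

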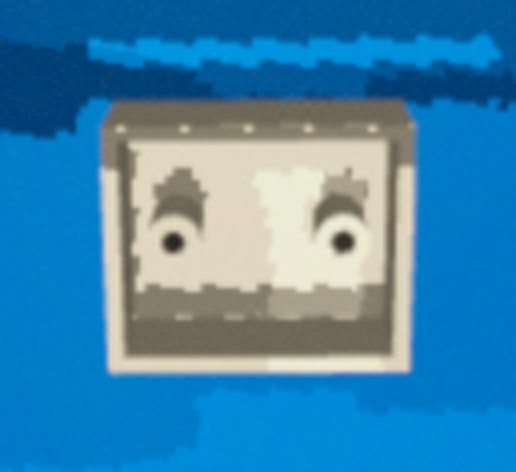

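Housing D also shows two bosses, at (305,233) and (347,233), so it's sound and goes into nest 2.

```bash
python3 - <<'E'
from plan import *
plan([(8,(555.3,62.5,21.5),9.9,0,1)])
plan([(3,(555.3,62.5,90),9.9,0,-1),(5,(565,0,100),6,0,-1),(8,(585.1,-221,100),1.5,0,-1)],start=((555.3,62.5,21.5),9.9,0))
E
```

```text
8 x [0.017, 0.002, 0.437, -0.001, 0.006, -0.002, 1.0] DIST 131mm 0deg
--
3 x [0.0, 0.0, -0.228, 0.0, 0.0, 0.0, -1.0] DIST 69mm 0deg
5 x [-0.211, -0.004, -0.262, 0.0, 0.0, 0.065, -1.0] DIST 101mm 4deg
--
8 x [-0.74, -0.01, 0.0, 0.0, 0.0, 0.075, -1.0] DIST 222mm 5deg
--
```

>>> jog_arm --moves '[0.017,0.002,0.2,0,0.006,0,1,0.017,0.002,0.38,0,0.006,0,1,0.017,0.002,0.436,0,0.006,0,1,0.017,0.002,0.436,0,0.006,0,1,0.017,0.002,0.436,0,0.006,0,-1,0.017,0.002,0.436,0,0.006,0,-1,0.017,0.002,0.436,0,0.006,0,-1,0.017,0.002,0.436,0,0.006,0,-1]'

```text
time: 34.9
position: [0.5559, 0.064, 0.0039]
tool_rot: [2.022, 2.405, 0.0]
ft_force: [-0.1, 0.1, 1.6]
grip_width: 0.689
grip_force: 30.0
```

>>> jog_arm --moves '[0,0,0,0,0,0,-1,0,0,-0.228,0,0,0,-1,0,0,-0.228,0,0,0,-1,0,0,-0.228,0,0,0,-1,-0.211,-0.004,-0.262,0,0,0.065,-1,-0.211,-0.004,-0.262,0,0,0.065,-1,-0.211,-0.004,-0.262,0,0,0.065,-1,-0.211,-0.004,-0.262,0,0,0.065,-1]'

```text
time: 35.9
position: [0.5643, 0.0029, 0.0808]
tool_rot: [-2.098, -2.335, 0.003]
ft_force: [0.1, -0.7, -1.3]
grip_width: 0.685
grip_force: 30.0
```

>>> jog_arm --moves '[-0.74,-0.01,0,0,0,0.075,-1,-0.74,-0.01,0,0,0,0.075,-1,-0.74,-0.01,0,0,0,0.075,-1,-0.74,-0.01,0,0,0,0.075,-1,-0.74,-0.01,0,0,0,0.075,-1,-0.74,-0.01,0,0,0,0.075,-1,-0.74,-0.01,0,0,0,0.075,-1,-0.74,-0.01,0,0,0,0.075,-1]'

```text
time: 36.9
position: [0.5858, -0.218, 0.082]
tool_rot: [-2.189, -2.252, 0.0]
ft_force: [0.7, 0.0, 0.0]
grip_width: 0.684
grip_force: 30.0
```

```bash
cat > rim2.py <<'E'
from plan import *
def inhand():
    im=cam("wrist"); s=ctrl.get_state(); g=im["pixels"][:,300:350].mean((1,2)); 
    zr=s["position"][2]+.0187+.0065
    print("rowprofile", [(v,int(g[v])) for v in range(268,292,2)],[(v,int(g[v])) for v in range(362,390,2)])
    for v in (278,378): print(v,np.round(ray(im,325,v,zr)*1000,1))
E
python3 - <<'E'
from rim2 import *
st(); inhand()
plan([(8,(585.1,-221,30.5),1.5,0,-1)])
E
```

```text
{'time': 36.9, 'position': [0.5858, -0.218, 0.082], 'tool_rot': [-2.1892, -2.2522, 0.0], 'ft_force': [0.7091, 0.0483, 0.0113], 'grip_width': 0.684, 'grip_force': 29.9999, 'joint_positions': [0.0144, 0.383, 0.3692, 1.6898, -0.1524, 1.0978, 0.4574]}
rowprofile [(268, 85), (270, 85), (272, 85), (274, 85), (276, 85), (278, 91), (280, 104), (282, 105), (284, 105), (286, 105), (288, 105), (290, 105)] [(362, 46), (364, 61), (366, 85), (368, 85), (370, 84), (372, 89), (374, 164), (376, 180), (378, 172), (380, 95), (382, 85), (384, 85), (386, 94), (388, 194)]
278 [ 584.9 -194.1  107.3]
378 [ 586.4 -243.6  107.3]
8 x [-0.009, -0.002, 0.234, -0.0, -0.0, 0.002, -1.0] DIST 70mm 0deg
--
```

>>> jog_arm --moves '[0,-0.002,0.12,0,0,0,-1,0,-0.002,0.16,0,0,0,-1,0,-0.002,0.16,0,0,0,-1,0,-0.002,0.16,0,0,0,-1,0,-0.002,0.16,0,0,0,-1,0,-0.002,0.16,0,0,0,-1,0,-0.002,0.16,0,0,0,-1,0,-0.002,0.16,0,0,0,-1]'

```text
time: 37.95
position: [0.5848, -0.2198, 0.0342]
tool_rot: [-2.192, -2.25, 0.001]
ft_force: [0.1, 0.7, -0.1]
grip_width: 0.687
grip_force: 30.0
```

```bash
python3 - <<'E'
from rim2 import *
st(); inhand()
plan([(8,(585.1,-219.9,31.1),1.5,0,-1)])
E
```

```text
{'time': 37.95, 'position': [0.5848, -0.2198, 0.0342], 'tool_rot': [-2.1923, -2.2499, 0.0006], 'ft_force': [0.091, 0.7441, -0.1466], 'grip_width': 0.6874, 'grip_force': 29.9999, 'joint_positions': [0.0268, 0.4357, 0.359, 1.7261, -0.1755, 1.0117, 0.4744]}
rowprofile [(268, 87), (270, 88), (272, 88), (274, 88), (276, 88), (278, 95), (280, 108), (282, 108), (284, 108), (286, 108), (288, 108), (290, 108)] [(362, 48), (364, 63), (366, 87), (368, 87), (370, 87), (372, 91), (374, 167), (376, 183), (378, 183), (380, 175), (382, 173), (384, 174), (386, 174), (388, 176)]
278 [ 584.1 -195.9   59.3]
378 [ 585.4 -245.5   59.3]
8 x [-0.001, 0.001, 0.072, -0.001, 0.0, -0.0, -1.0] DIST 22mm 0deg
--
```

>>> jog_arm --moves '[-0.001,0.001,0.04,0,0,0,-1,-0.001,0.001,0.072,0,0,0,-1,-0.001,0.001,0.072,0,0,0,-1,-0.001,0.001,0.072,0,0,0,1,-0.001,0.001,0.072,0,0,0,1,-0.001,0.001,0.072,0,0,0,1,0,0,-0.3,0,0,0,1,0,0,-0.3,0,0,0,1]'

```text
time: 39.0
position: [0.585, -0.2199, 0.1258]
tool_rot: [2.192, 2.25, -0.001]
ft_force: [1.0, 0.7, -0.4]
grip_width: 0.994
grip_force: 0.0
```

```bash
python3 - <<'E'
from plan import *
from seg import *
st()
im=cam("wrist"); save(im,"w6.png",(200,120,440,400),2)
t=cam("top");print("H",*[r for r in rects(t,masks(t)["white"],.028) if 180<r[0][0]<300 and r[0][1]>190],sep="\n")
B=(530,331.8)
plan([(8,(570,50,180),10,0,1),(8,(525,260,140),-5,0,1)])
E
```

```text
{'time': 39.0, 'position': [0.585, -0.2199, 0.1258], 'tool_rot': [2.1924, 2.2497, -0.0006], 'ft_force': [1.0474, 0.716, -0.3787], 'grip_width': 0.994, 'grip_force': 0.0, 'joint_positions': [0.006, 0.341, 0.3816, 1.6503, -0.1348, 1.1762, 0.4454]}
H
([217.0, 315.0], 426.2, 291.6, 50.5, 61.1, 68.9)
([202.0, 272.0], 529.8, 331.7, 49.8, 60.2, 72.0)
8 x [0.906, -0.038, -0.104, 0.01, 0.004, -0.142, 1.0] DIST 274mm 9deg
--
8 x [0.715, -0.026, 0.133, 0.0, 0.0, 0.25, 1.0] DIST 218mm 15deg
--
```

View pics/w6.png

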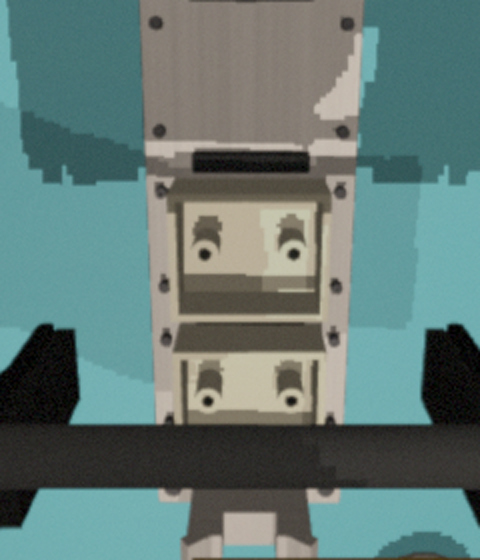

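Both sound housings sit flat in nests 3 and 2. Housing B is next, at (530,332).

```bash
python3 - <<'E'
from plan import *
B=(530,331.8)
plan([(8,(560,60,170),5,0,1),(8,(*B,105),-18,-20,1)])
E
```

```text
8 x [0.94, -0.071, -0.072, 0.01, 0.004, -0.059, 1.0] DIST 284mm 4deg
--
8 x [0.892, -0.029, 0.213, 0.067, -0.329, 0.379, 1.0] DIST 275mm 30deg
--
```

>>> jog_arm --moves '[0.94,-0.071,-0.072,0.01,0.004,-0.059,1,0.94,-0.071,-0.072,0.01,0.004,-0.059,1,0.94,-0.071,-0.072,0.01,0.004,-0.059,1,0.94,-0.071,-0.072,0.01,0.004,-0.059,1,0.94,-0.071,-0.072,0.01,0.004,-0.059,1,0.94,-0.071,-0.072,0.01,0.004,-0.059,1,0.94,-0.071,-0.072,0.01,0.004,-0.059,1,0.94,-0.071,-0.072,0.01,0.004,-0.059,1]'

```text
time: 40.1
position: [0.5563, 0.0596, 0.1454]
tool_rot: [-2.118, -2.306, 0.009]
ft_force: [-0.5, -0.6, 0.4]
grip_width: 1.001
grip_force: 0.0
```

>>> jog_arm --moves '[0.892,-0.029,0.213,0.067,-0.329,0.379,1,0.892,-0.029,0.213,0.067,-0.329,0.379,1,0.892,-0.029,0.213,0.067,-0.329,0.379,1,0.892,-0.029,0.213,0.067,-0.329,0.379,1,0.892,-0.029,0.213,0.067,-0.329,0.379,1,0.892,-0.029,0.213,0.067,-0.329,0.379,1,0.892,-0.029,0.213,0.067,-0.329,0.379,1,0.892,-0.029,0.213,0.067,-0.329,0.379,1]'

```text
time: 41.1
position: [0.5249, 0.325, 0.0837]
tool_rot: [2.359, 1.712, -0.426]
ft_force: [-0.1, -0.2, 0.9]
grip_width: 0.999
grip_force: 0.0
```

```bash
python3 - <<'E'
from plan import *
B=(530,331.8)
st(); plan([(2,(*B,70),-18,-30,1),(6,(*B,23),-18,-30,1)])
print(2)
plan([(3,(535,315,80),-15,-30,-1),(5,(550,220,115),-5,5,-1)],start=((*B,23),-18,-30))
E
```

```text
{'time': 41.1, 'position': [0.5249, 0.325, 0.0837], 'tool_rot': [2.3589, 1.7115, -0.426], 'ft_force': [-0.1173, -0.2143, 0.9137], 'grip_width': 0.9987, 'grip_force': 0.0, 'joint_positions': [-0.783, 0.5733, 0.1172, 1.4301, 0.1178, 1.4428, -1.0231]}
2 x [0.03, 0.01, 0.095, -0.01, -0.166, 0.001, 1.0] DIST 30mm 10deg
6 x [0.084, 0.012, 0.242, -0.01, -0.166, 0.001, 1.0] DIST 77mm 10deg
--
2
3 x [-0.137, 0.035, -0.141, -0.025, -0.0, -0.043, -1.0] DIST 60mm 3deg
5 x [-0.407, 0.177, -0.11, -0.048, 0.581, -0.215, -1.0] DIST 137mm 37deg
--
```

>>> jog_arm --moves '[0.03,0.01,0.095,-0.01,-0.166,0,1,0.03,0.01,0.095,-0.01,-0.166,0,1,0.084,0.012,0.242,-0.01,-0.166,0,1,0.084,0.012,0.242,-0.01,-0.166,0,1,0.084,0.012,0.242,-0.01,-0.166,0,1,0.084,0.012,0.242,-0.01,-0.166,0,-1,0.084,0.012,0.242,-0.01,-0.166,0,-1,0.084,0.012,0.242,-0.01,-0.166,0,-1]'

```text
time: 42.1
position: [0.5256, 0.3257, 0.0066]
tool_rot: [2.239, 1.636, -0.601]
ft_force: [-0.4, 0.2, -0.0]
grip_width: 0.744
grip_force: 0.0
```

>>> jog_arm --moves '[0,0,0,0,0,0,-1,0,0,0,0,0,0,-1,-0.137,0.035,-0.141,-0.025,0,-0.043,-1,-0.137,0.035,-0.141,-0.025,0,-0.043,-1,-0.407,0.177,-0.11,-0.048,0.581,-0.215,-1,-0.407,0.177,-0.11,-0.048,0.581,-0.215,-1,-0.407,0.177,-0.11,-0.048,0.581,-0.215,-1,-0.407,0.177,-0.11,-0.048,0.581,-0.215,-1]'

```text
time: 43.1
position: [0.5498, 0.2209, 0.0962]
tool_rot: [-2.269, -2.08, -0.103]
ft_force: [-0.1, 0.5, -1.1]
grip_width: 0.685
grip_force: 30.0
```

```bash
python3 - <<'E'
from plan import *
st(); plan([(8,(555,80,90),10,45,-1)])
plan([(3,(555,60,50),10,60,-1),(2,(555,60,28),10,60,-1),(3,(555,60,28),10,60,-1)],start=((555,80,90),10,45))
E
```

```text
{'time': 43.1, 'position': [0.5498, 0.2209, 0.0962], 'tool_rot': [-2.2691, -2.0797, -0.103], 'ft_force': [-0.1258, 0.4981, -1.0887], 'grip_width': 0.6849, 'grip_force': 30.0014, 'joint_positions': [-0.441, 0.2648, 0.0749, 1.7888, -0.1171, 1.0519, -0.4]}
8 x [-0.428, 0.047, 0.026, 0.108, 0.659, -0.231, -1.0] DIST 129mm 42deg
--
3 x [-0.125, -0.012, 0.046, 0.0, 0.25, 0.0, -1.0] DIST 40mm 15deg
2 x [-0.176, -0.012, 0.098, 0.0, 0.25, 0.0, -1.0] DIST 61mm 15deg
3 x [-0.176, -0.012, 0.098, 0.0, 0.25, 0.0, -1.0] DIST 61mm 15deg
--
```

>>> jog_arm --moves '[-0.428,0.047,0.026,0.108,0.659,-0.231,-1,-0.428,0.047,0.026,0.108,0.659,-0.231,-1,-0.428,0.047,0.026,0.108,0.659,-0.231,-1,-0.428,0.047,0.026,0.108,0.659,-0.231,-1,-0.428,0.047,0.026,0.108,0.659,-0.231,-1,-0.428,0.047,0.026,0.108,0.659,-0.231,-1,-0.428,0.047,0.026,0.108,0.659,-0.231,-1,-0.428,0.047,0.026,0.108,0.659,-0.231,-1]'

```text
time: 44.1
position: [0.553, 0.0986, 0.0777]
tool_rot: [-1.575, -1.893, -0.649]
ft_force: [0.2, 0.4, 0.2]
grip_width: 0.686
grip_force: 30.0
```

>>> jog_arm --moves '[-0.125,-0.012,0.046,0,0.25,0,-1,-0.125,-0.012,0.046,0,0.25,0,-1,-0.125,-0.012,0.046,0,0.25,0,-1,-0.15,-0.012,0.07,0,0.25,0,-1,-0.15,-0.012,0.07,0,0.25,0,-1,-0.15,-0.012,0.07,0,0.25,0,-1,-0.15,-0.012,0.07,0,0.25,0,-1,-0.15,-0.012,0.07,0,0.25,0,-1]'

```text
time: 45.1
position: [0.5525, 0.0791, 0.0303]
tool_rot: [-1.416, -1.696, -0.813]
ft_force: [-0.1, 0.9, -0.3]
grip_width: 0.687
grip_force: 30.0
```

```bash
python3 - <<'E'
from plan import *
st(); plan([(8,(555,60,27.5),10,60,-1)])
E
```

```text
{'time': 45.1, 'position': [0.5525, 0.0791, 0.0303], 'tool_rot': [-1.4164, -1.6959, -0.8132], 'ft_force': [-0.0679, 0.8971, -0.2864], 'grip_width': 0.6872, 'grip_force': 29.9999, 'joint_positions': [0.2959, 0.7287, 0.0393, 1.6857, -0.8814, 1.4892, 0.9574]}
8 x [-0.04, -0.003, 0.012, -0.005, 0.003, 0.001, -1.0] DIST 13mm 0deg
--
```

Chain: lower and release, retreat, swing back.

>>> jog_arm --moves '[-0.02,-0.003,0.006,0,0,0,-1,-0.04,-0.003,0.012,0,0,0,-1,-0.04,-0.003,0.012,0,0,0,-1,-0.04,-0.003,0.012,0,0,0,-1,-0.04,-0.003,0.012,0,0,0,1,-0.04,-0.003,0.012,0,0,0,1,-0.04,-0.003,0.012,0,0,0,1,-0.04,-0.003,0.012,0,0,0,1]'

```text
time: 46.1
position: [0.5519, 0.0761, 0.0176]
tool_rot: [-1.417, -1.695, -0.813]
ft_force: [0.0, 1.2, 0.2]
grip_width: 0.984
grip_force: 0.0
```

>>> jog_arm --moves '[0.031,-0.005,-0.173,0,0,0,1,0.031,-0.005,-0.173,0,0,0,1,0.031,-0.005,-0.173,0,0,0,1,0.236,-0.005,-0.24,0,-0.5,0,1,0.236,-0.005,-0.24,0,-0.5,0,1,0.236,-0.005,-0.24,0,-0.5,0,1,0.236,-0.005,-0.24,0,-0.5,0,1,0.236,-0.005,-0.24,0,-0.5,0,1]'

```text
time: 47.1
position: [0.5544, 0.0493, 0.1138]
tool_rot: [-1.731, -2.072, -0.458]
ft_force: [0.3, -1.0, 1.0]
grip_width: 1.003
grip_force: 0.0
```

```bash
python3 stand.py; python3 - <<'E'
from plan import *
plan([(8,(552,75,125),10,-20,1)])
E
```

```text
{'time': 47.1, 'position': [0.5544, 0.0493, 0.1138], 'tool_rot': [-1.7313, -2.072, -0.4583], 'ft_force': [0.2503, -0.9611, 1.007], 'grip_width': 1.003, 'grip_force': 0.0, 'joint_positions': [0.0634, 0.3456, 0.1346, 1.7527, -0.5488, 1.3046, 0.5912]}
top
([309.0, 261.0], 551.5, 72.9, 60.1, 26.4, 0.4)
wrist
([328.0, 274.0], 552.1, 72.6, 61.1, 22.3, 10.2)
([24.0, 264.0], 343.1, 44.5, 45.6, 41.2, 10.2)
([598.0, 142.0], 731.2, 215.3, 254.5, 66.1, 89.2)
([236.0, 26.0], 440.2, 263.2, 60.5, 70.8, 69.0)
([62.0, 73.0], 315.8, 188.9, 127.1, 147.5, 9.9)
8 x [0.05, 0.007, 0.051, -0.006, -0.833, 0.002, 1.0] DIST 22mm 50deg
--
```

>>> jog_arm --moves '[0.058,0.007,0.051,-0.006,-0.833,0,1,0.058,0.007,0.051,-0.006,-0.833,0,1,0.058,0.007,0.051,-0.006,-0.833,0,1,0.058,0.007,0.051,-0.006,-0.833,0,1,0.058,0.007,0.051,-0.006,-0.833,0,1,0.058,0.007,0.051,-0.006,-0.833,0,1,0.058,0.007,0.051,-0.006,-0.833,0,1,0.058,0.007,0.051,-0.006,-0.833,0,1]'

```text
time: 48.2
position: [0.5538, 0.0694, 0.1106]
tool_rot: [1.835, 2.185, -0.321]
ft_force: [-0.4, 0.1, 0.5]
grip_width: 1.0
grip_force: 0.0
```

>>> jog_arm --moves '[0.025,0,0.135,0,-0.417,0,1,0.025,0,0.135,0,-0.417,0,1,0.025,0,0.135,0,-0.417,0,1,0.088,0,0.307,0,-0.417,0,1,0.088,0,0.307,0,-0.417,0,1,0.088,0,0.307,0,-0.417,0,1,0.088,0,0.307,0,-0.417,0,-1,0.088,0,0.307,0,-0.417,0,-1]'

```text
time: 49.2
position: [0.5559, 0.0657, 0.0165]
tool_rot: [1.578, 1.883, -0.647]
ft_force: [-0.2, 0.3, -0.1]
grip_width: 0.855
grip_force: 0.0
```

>>> jog_arm --moves '[0,0,0,0,0,0,-1,0,0,0,0,0,0,-1,0,0,0,0,0,0,-1,-0.113,0,-0.1,0,0,0,-1,-0.113,0,-0.1,0,0,0,-1,-0.177,0,-0.2,0,0.4,0,-1,-0.177,0,-0.2,0,0.6,0,-1,-0.177,0,-0.2,0,0.6,0,-1]'

```text
time: 50.2
position: [0.5542, 0.0716, 0.0953]
tool_rot: [1.898, 2.275, -0.202]
ft_force: [-0.3, -0.6, -1.9]
grip_width: 0.69
grip_force: 30.0
```

```bash
python3 - <<'E'
from plan import *
st()
plan([(5,(555,60,70),10,45,-1),(3,(555,60,30),10,45,-1)])
E
```

```text
{'time': 50.2, 'position': [0.5542, 0.0716, 0.0953], 'tool_rot': [1.8979, 2.2752, -0.2019], 'ft_force': [-0.2939, -0.6276, -1.8737], 'grip_width': 0.6896, 'grip_force': 30.0037, 'joint_positions': [-0.3965, 0.2343, 0.0868, 1.8457, 0.2227, 1.0959, -0.237]}
5 x [0.033, -0.005, 0.124, 0.004, 0.959, 0.008, -1.0] DIST 39mm 58deg
3 x [0.062, -0.006, 0.254, 0.004, 0.959, 0.008, -1.0] DIST 79mm 58deg
--
```

>>> jog_arm --moves '[0.033,-0.005,0.124,0,0.959,0.008,-1,0.033,-0.005,0.124,0,0.959,0.008,-1,0.033,-0.005,0.124,0,0.959,0.008,-1,0.033,-0.005,0.124,0,0.959,0.008,-1,0.033,-0.005,0.124,0,0.959,0.008,-1,0.055,-0.006,0.2,0,0.959,0.008,-1,0.062,-0.006,0.254,0,0.959,0.008,-1,0.062,-0.006,0.254,0,0.959,0.008,-1]'

```text
time: 51.2
position: [0.5509, 0.0722, 0.0151]
tool_rot: [-1.587, -1.887, -0.65]
ft_force: [-0.3, 0.7, -0.1]
grip_width: 0.69
grip_force: 30.0
```

>>> jog_arm --moves '[-0.006,0.004,0.007,0,0,0,-1,-0.006,0.004,0.007,0,0,0,-1,-0.006,0.004,0.007,0,0,0,1,-0.006,0.004,0.007,0,0,0,1,-0.006,0.004,0.007,0,0,0,1,-0.006,0.004,-0.163,0,0,0,1,-0.006,0.004,-0.163,0,0,0,1,-0.006,0.004,-0.163,0,0,0,1]'

```text
time: 52.2
position: [0.5592, 0.0366, 0.0498]
tool_rot: [-1.588, -1.888, -0.654]
ft_force: [-0.0, 0.3, 0.1]
grip_width: 0.999
grip_force: 0.0
```

>>> jog_arm --moves '[0.15,0,-0.145,0,-0.3,0,1,0.253,0,-0.145,0,-0.75,0,1,0.253,0,-0.145,0,-0.75,0,1,0.253,0,-0.145,0,-0.75,0,1,0.253,0,-0.145,0,-0.75,0,1,0.253,0,-0.145,0,-0.75,0,1,0.253,0,-0.145,0,-0.75,0,1,0.253,0,-0.145,0,-0.75,0,1]'

```text
time: 53.2
position: [0.5551, 0.0581, 0.1337]
tool_rot: [2.022, 2.398, -0.006]
ft_force: [0.4, -0.2, -0.6]
grip_width: 1.0
grip_force: 0.0
```

```bash
python3 up.py w7.png
```

```text
{'time': 53.2, 'position': [0.5551, 0.0581, 0.1337], 'tool_rot': [2.0223, 2.3976, -0.0056], 'ft_force': [0.4132, -0.2173, -0.6158], 'grip_width': 1.0, 'grip_force': 0.0, 'joint_positions': [-0.2104, 0.1871, 0.0607, 1.799, -0.0056, 1.1552, 0.0209]}
bbox (287, 196, 79, 69) rect at rim [554.9  65.8] [60.9 55.1] 9.7
dark spots []
```

```bash
python3 - <<'E'
from h import *
im=cv2.cvtColor(cam("wrist")["pixels"],cv2.COLOR_RGB2GRAY)
for u in (305,347): print(u); print(im[224:242:1,u-10:u+11:2])
E
```

```text
305
[[201 214 214 215 215 215 215 215 214 216 215]
 [202 214 215 215 215 215 215 215 214 215 215]
 [191 211 216 214 216 215 215 214 215 215 214]
 [140 206 214 214 214 216 215 214 214 215 216]
 [134 214 215 216 214 215 215 216 215 215 215]
 [138 213 214 215 213 216 215 215 215 214 215]
 [138 214 215 214 215 215 214 215 215 215 215]
 [137 214 216 215 215 215 215 215 215 215 215]
 [138 215 214 214 214 213 213 216 215 214 214]
 [140 214 215 214 215 214 214 215 215 215 214]
 [165 214 215 215 214 214 215 213 214 214 215]
 [196 215 214 214 216 214 214 214 214 215 215]
 [199 215 214 215 216 214 214 215 215 215 215]
 [198 215 214 215 214 215 214 215 214 213 215]
 [182 210 215 214 214 214 216 214 215 214 214]
 [130 201 214 214 214 214 215 215 213 215 215]
 [119 199 214 215 215 215 214 214 214 214 214]
 [117 200 216 216 214 213 214 213 215 215 214]]
347
[[232 211 107 102 118 144 127 114 201 213 209]
 [231 197 103 123 173 198 186 141 203 213 210]
 [231 196 108 179 222 229 228 194 198 214 208]
 [231 201 132 221 231 228 230 226 205 212 208]
 [230 210 172 232 225 203 217 232 221 213 208]
 [227 212 205 231 191 130 175 232 219 213 203]
 [224 218 222 229 126  62 110 226 230 214 195]
 [231 229 227 228  92  48  75 218 232 215 194]
 [232 233 232 229 108  47  84 220 231 215 194]
 [232 232 233 228 141  72 127 227 230 215 193]
 [232 231 233 231 195 148 193 230 225 214 194]
 [232 232 232 232 228 212 228 231 221 213 194]
 [231 232 231 231 232 230 231 232 218 212 192]
 [233 232 232 232 232 232 231 231 214 214 194]
 [233 232 232 231 233 232 232 230 214 213 192]
 [232 233 232 232 231 231 232 230 214 214 194]
 [232 233 232 233 232 232 231 230 214 215 194]
 [231 232 232 232 222 230 230 225 214 212 190]]
```

View pics/w7.png

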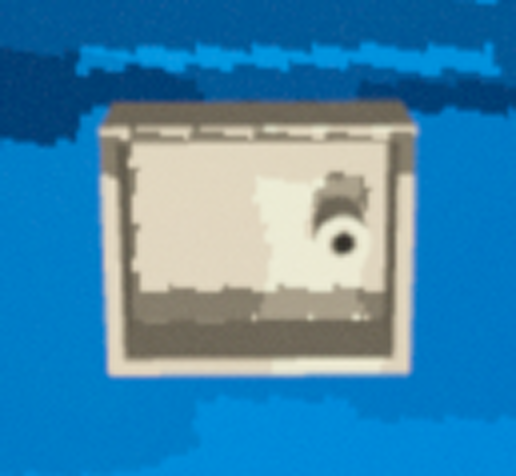

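Housing B shows only one boss, at (347,232), and a bare floor at (305,232). It's faulty, so it goes in the bin.

```bash
python3 - <<'E'
from plan import *
plan([(8,(554.9,63,21.5),9.8,0,1)])
plan([(8,(510,-80,120),8,0,-1),(8,(395,-307.5,100),5.8,0,-1),(8,(395,-307.5,40),5.8,0,-1)],start=((554.9,63,21.5),9.8,0))
E
```

```text
8 x [0.018, 0.001, 0.437, 0.001, 0.006, -0.001, 1.0] DIST 131mm 0deg
--
8 x [-0.444, -0.229, -0.328, 0.0, 0.0, 0.03, -1.0] DIST 179mm 2deg
--
8 x [-0.698, -0.485, 0.067, 0.0, 0.0, 0.037, -1.0] DIST 256mm 2deg
--
8 x [0.0, 0.0, 0.2, 0.0, 0.0, 0.0, -1.0] DIST 60mm 0deg
--
```

>>> jog_arm --moves '[0.018,0.001,0.2,0,0.006,0,1,0.018,0.001,0.38,0,0.006,0,1,0.018,0.001,0.436,0,0.006,0,1,0.018,0.001,0.436,0,0.006,0,1,0.018,0.001,0.436,0,0.006,0,-1,0.018,0.001,0.436,0,0.006,0,-1,0.018,0.001,0.436,0,0.006,0,-1,0.018,0.001,0.436,0,0.006,0,-1]'

```text
time: 54.3
position: [0.5553, 0.0641, 0.0039]
tool_rot: [2.022, 2.403, 0.003]
ft_force: [0.4, -0.5, 2.7]
grip_width: 0.684
grip_force: 30.0
```

>>> jog_arm --moves '[0,0,0,0,0,0,-1,0,0,-0.3,0,0,0,-1,0,0,-0.328,0,0,0,-1,-0.444,-0.229,-0.328,0,0,0.03,-1,-0.444,-0.229,-0.328,0,0,0.03,-1,-0.444,-0.229,-0.328,0,0,0.03,-1,-0.444,-0.229,-0.328,0,0,0.03,-1,-0.444,-0.229,-0.328,0,0,0.03,-1]'

```text
time: 55.3
position: [0.5102, -0.0774, 0.1016]
tool_rot: [2.058, 2.373, 0.003]
ft_force: [0.7, 0.8, -0.7]
grip_width: 0.688
grip_force: 30.0
```

>>> jog_arm --moves '[-0.698,-0.485,0.067,0,0,0.037,-1,-0.698,-0.485,0.067,0,0,0.037,-1,-0.698,-0.485,0.067,0,0,0.037,-1,-0.698,-0.485,0.067,0,0,0.037,-1,-0.698,-0.485,0.067,0,0,0.037,-1,-0.698,-0.485,0.067,0,0,0.037,-1,-0.698,-0.485,0.067,0,0,0.037,-1,-0.698,-0.485,0.067,0,0,0.037,-1]'

```text
time: 56.3
position: [0.3963, -0.3051, 0.0815]
tool_rot: [2.101, 2.334, 0.002]
ft_force: [-0.3, -0.3, -0.2]
grip_width: 0.684
grip_force: 30.0
```

```bash
python3 - <<'E'
from plan import *
from seg import *
st()
im=cam("wrist"); p=im["pixels"]; hsv=cv2.cvtColor(p,cv2.COLOR_RGB2HSV); m=((hsv[...,0]<8)|(hsv[...,0]>172))&(hsv[...,1]>150)&(hsv[...,2]>50); m[300:]=0
print(*rects(im,m,.036,1500),sep="\n")
c=max(cv2.findContours(m.astype(np.uint8),0,2)[0],key=cv2.contourArea); print(np.round(cv2.approxPolyDP(c,5,True)[:,0]).tolist())
plan([(8,(395,-307.5,35),5.8,0,-1)])
E
```

```text
{'time': 56.3, 'position': [0.3963, -0.3051, 0.0815], 'tool_rot': [2.1012, 2.3342, 0.0025], 'ft_force': [-0.3307, -0.3248, -0.2432], 'grip_width': 0.6842, 'grip_force': 29.9999, 'joint_positions': [0.2479, 0.1244, 0.3794, 1.9963, -0.0553, 1.0292, 0.7581]}
([320.0, 160.0], 386.8, -250.8, 143.6, 150.9, 6.0)
[[189, 35], [199, 137], [192, 154], [214, 299], [237, 299], [264, 254], [297, 253], [385, 254], [413, 299], [429, 299], [455, 37]]
8 x [-0.007, -0.005, 0.217, 0.002, -0.0, 0.003, -1.0] DIST 65mm 0deg
--
```

>>> jog_arm --moves '[-0.003,-0.008,0.15,0,0,0,-1,-0.003,-0.008,0.2,0,0,0,-1,-0.003,-0.008,0.241,0,0,0,-1,-0.003,-0.008,0.241,0,0,0,-1,-0.003,-0.008,0.241,0,0,0,0.65,-0.003,-0.008,0.241,0,0,0,0.65,-0.003,-0.008,0.241,0,0,0,0.65,-0.003,-0.008,0.241,0,0,0,0.65]'

```text
time: 57.35
position: [0.393, -0.3078, 0.0094]
tool_rot: [2.105, 2.33, 0.002]
ft_force: [-0.2, 0.0, -0.2]
grip_width: 0.822
grip_force: 0.0
```

>>> jog_arm --moves '[0,0,-0.4,0,0,0,0.65,0,0,-0.4,0,0,0,0.65,0,0,-0.4,0,0,0,1,0.5,0.3,-0.45,0,0,0,1,0.5,0.3,-0.45,0,0,0,1,0.5,0.3,-0.45,0,0,0,1,0.5,0.3,-0.45,0,0,0,1,0.5,0.3,-0.45,0,0,0,1]'

```text
time: 58.35
position: [0.4662, -0.15, 0.1434]
tool_rot: [-2.106, -2.331, 0.0]
ft_force: [0.6, -0.2, -1.1]
grip_width: 0.999
grip_force: 0.0
```

```bash
python3 - <<'E'
from plan import *
from seg import *
st()
t=cam("top"); save(t,"t3.png"); m=masks(t)
print("W",*[r for r in rects(t,m["white"],.028) if 95<r[0][0]<520 and 150<r[0][1]<390],sep="\n")
print("Y",*[r for r in rects(t,m["yellow"],.014) if 100<r[0][0]<520 and 150<r[0][1]<390],sep="\n")
A=(426,291.8)
plan([(8,(460,120,160),-5,0,1),(8,(*A,110),-21,-20,1)])
E
```

```text
{'time': 58.35, 'position': [0.4662, -0.15, 0.1434], 'tool_rot': [-2.1059, -2.3311, 0.0004], 'ft_force': [0.5743, -0.2294, -1.0763], 'grip_width': 0.9985, 'grip_force': 0.0, 'joint_positions': [0.0396, 0.0338, 0.2221, 1.9489, -0.0079, 1.16, 0.3662]}
W
([217.0, 315.0], 426.2, 291.6, 50.4, 61.1, 68.9)
([432.0, 247.0], 583.9, -224.9, 82.0, 265.3, 1.3)
([505.0, 214.0], 677.2, -412.3, 53.5, 52.7, 43.2)
([287.0, 208.0], 615.0, 45.4, 1118.8, 1630.0, 0.3)
Y
([140.0, 248.0], 588.7, 491.7, 20.9, 77.9, 83.9)
([364.0, 205.0], 699.3, -64.1, 286.6, 12.5, 88.8)
8 x [0.9, 0.07, 0.007, -0.0, 0.0, 0.179, 1.0] DIST 271mm 11deg
--
8 x [0.54, -0.169, 0.163, 0.047, -0.331, 0.264, 1.0] DIST 177mm 26deg
--
```

>>> jog_arm --moves '[0.9,0.07,0.007,0,0,0.179,1,0.9,0.07,0.007,0,0,0.179,1,0.9,0.07,0.007,0,0,0.179,1,0.9,0.07,0.007,0,0,0.179,1,0.9,0.07,0.007,0,0,0.179,1,0.9,0.07,0.007,0,0,0.179,1,0.9,0.07,0.007,0,0,0.179,1,0.9,0.07,0.007,0,0,0.179,1]'

```text
time: 59.4
position: [0.4608, 0.1191, 0.142]
tool_rot: [2.318, 2.119, 0.001]
ft_force: [-0.3, -0.5, 0.7]
grip_width: 1.001
grip_force: 0.0
```

>>> jog_arm --moves '[0.54,-0.169,0.163,0.047,-0.331,0.264,1,0.54,-0.169,0.163,0.047,-0.331,0.264,1,0.54,-0.169,0.163,0.047,-0.331,0.264,1,0.54,-0.169,0.163,0.047,-0.331,0.264,1,0.54,-0.169,0.163,0.047,-0.331,0.264,1,0.54,-0.169,0.163,0.047,-0.331,0.264,1,0.54,-0.169,0.163,0.047,-0.331,0.264,1,0.54,-0.169,0.163,0.047,-0.331,0.264,1]'

```text
time: 60.4
position: [0.4249, 0.2858, 0.0944]
tool_rot: [2.403, 1.649, -0.419]
ft_force: [0.7, 0.6, -1.0]
grip_width: 1.003
grip_force: 0.0
```

```bash
python3 - <<'E'
from plan import *
from seg import *
t=cam("top"); m=masks(t); b=np.zeros((480,640),bool); b[295:365,405:495]=1
print("bin",*rects(t,m["white"]&b,.032,50),sep="\n")
A=(426,291.8)
st(); plan([(2,(*A,70),-21,-30,1),(6,(*A,23),-21,-30,1)])
plan([(3,(435,285,80),-18,-30,-1),(5,(480,200,115),-5,5,-1)],start=((*A,23),-21,-30))
E
```

```text
bin
([469.0, 329.0], 394.3, -308.6, 59.1, 49.3, 6.4)
{'time': 60.45, 'position': [0.4247, 0.2861, 0.0942], 'tool_rot': [2.4023, 1.6493, -0.4194], 'ft_force': [0.0618, -0.6809, -0.047], 'grip_width': 0.9984, 'grip_force': 0.0, 'joint_positions': [-0.563, 0.3784, -0.232, 1.6957, 0.2264, 1.4036, -1.235]}
2 x [0.035, -0.003, 0.131, 0.002, -0.169, -0.001, 1.0] DIST 41mm 10deg
6 x [0.088, -0.003, 0.278, 0.002, -0.169, -0.001, 1.0] DIST 87mm 10deg
--
3 x [-0.104, 0.038, -0.159, -0.025, 0.0, -0.043, -1.0] DIST 58mm 3deg
5 x [-0.309, 0.276, -0.166, -0.059, 0.579, -0.264, -1.0] DIST 134mm 38deg
--
```

B lies in the bin at (394,-309). Now I'll grasp A.

>>> jog_arm --moves '[0.035,-0.003,0.131,0,-0.169,0,1,0.035,-0.003,0.131,0,-0.169,0,1,0.088,-0.003,0.278,0,-0.169,0,1,0.088,-0.003,0.278,0,-0.169,0,1,0.088,-0.003,0.278,0,-0.169,0,1,0.088,-0.003,0.278,0,-0.169,0,-1,0.088,-0.003,0.278,0,-0.169,0,-1,0.088,-0.003,0.278,0,-0.169,0,-1]'

```text
time: 61.45
position: [0.422, 0.2839, 0.0063]
tool_rot: [2.289, 1.575, -0.614]
ft_force: [-0.1, 0.5, -0.3]
grip_width: 0.745
grip_force: 0.0
```

>>> jog_arm --moves '[0,0,0,0,0,0,-1,0,0,0,0,0,0,-1,-0.104,0.038,-0.159,-0.025,0,-0.043,-1,-0.104,0.038,-0.159,-0.025,0,-0.043,-1,-0.309,0.276,-0.166,-0.059,0.579,-0.264,-1,-0.309,0.276,-0.166,-0.059,0.579,-0.264,-1,-0.309,0.276,-0.166,-0.059,0.579,-0.264,-1,-0.309,0.276,-0.166,-0.059,0.579,-0.264,-1]'

```text
time: 62.45
position: [0.4796, 0.2001, 0.0955]
tool_rot: [-2.276, -2.079, -0.102]
ft_force: [-0.9, -0.0, 0.2]
grip_width: 0.686
grip_force: 30.0
```

```bash
python3 - <<'E'
from plan import *
st(); plan([(8,(555,80,90),10,45,-1)])
E
```

```text
{'time': 62.45, 'position': [0.4796, 0.2001, 0.0955], 'tool_rot': [-2.2757, -2.0792, -0.1018], 'ft_force': [-0.8732, -0.005, 0.2257], 'grip_width': 0.6856, 'grip_force': 30.0019, 'joint_positions': [-0.1748, 0.1307, -0.231, 1.9532, -0.0543, 1.0185, -0.4659]}
8 x [-0.338, 0.275, 0.034, 0.111, 0.663, -0.233, -1.0] DIST 131mm 43deg
--
```

>>> jog_arm --moves '[-0.338,0.275,0.034,0.111,0.663,-0.233,-1,-0.338,0.275,0.034,0.111,0.663,-0.233,-1,-0.338,0.275,0.034,0.111,0.663,-0.233,-1,-0.338,0.275,0.034,0.111,0.663,-0.233,-1,-0.338,0.275,0.034,0.111,0.663,-0.233,-1,-0.338,0.275,0.034,0.111,0.663,-0.233,-1,-0.338,0.275,0.034,0.111,0.663,-0.233,-1,-0.338,0.275,0.034,0.111,0.663,-0.233,-1]'

```text
time: 63.45
position: [0.553, 0.098, 0.0781]
tool_rot: [-1.576, -1.892, -0.65]
ft_force: [-0.6, 0.7, -0.4]
grip_width: 0.687
grip_force: 30.0
```

>>> jog_arm --moves '[-0.125,-0.012,0.046,0,0.25,0,-1,-0.125,-0.012,0.046,0,0.25,0,-1,-0.125,-0.012,0.046,0,0.25,0,-1,-0.15,-0.012,0.07,0,0.25,0,-1,-0.15,-0.012,0.07,0,0.25,0,-1,-0.15,-0.012,0.07,0,0.25,0,-1,-0.15,-0.012,0.07,0,0.25,0,-1,-0.15,-0.012,0.07,0,0.25,0,-1]'

```text
time: 64.45
position: [0.5526, 0.0784, 0.0305]
tool_rot: [-1.418, -1.695, -0.815]
ft_force: [0.5, -0.4, -0.8]
grip_width: 0.686
grip_force: 30.0
```

```bash
python3 - <<'E'
from plan import *
st(); plan([(8,(555,60,26),10,60,-1)])
E
```

```text
{'time': 64.45, 'position': [0.5526, 0.0784, 0.0305], 'tool_rot': [-1.4176, -1.695, -0.8145], 'ft_force': [0.5385, -0.4069, -0.7553], 'grip_width': 0.6862, 'grip_force': 30.0001, 'joint_positions': [0.4623, 0.7371, -0.1725, 1.679, -0.7731, 1.4191, 0.8848]}
8 x [-0.044, -0.003, 0.017, -0.004, 0.002, 0.001, -1.0] DIST 14mm 0deg
--
```

>>> jog_arm --moves '[-0.022,-0.003,0.008,0,0,0,-1,-0.044,-0.003,0.017,0,0,0,-1,-0.044,-0.003,0.017,0,0,0,-1,-0.044,-0.003,0.017,0,0,0,-1,-0.044,-0.003,0.017,0,0,0,1,-0.044,-0.003,0.017,0,0,0,1,-0.044,-0.003,0.017,0,0,0,1,-0.044,-0.003,0.017,0,0,0,1]'

```text
time: 65.45
position: [0.5519, 0.0761, 0.0161]
tool_rot: [-1.418, -1.694, -0.814]
ft_force: [-0.9, 0.5, 0.5]
grip_width: 0.985
grip_force: 0.0
```

>>> jog_arm --moves '[0.031,-0.005,-0.173,0,0,0,1,0.031,-0.005,-0.173,0,0,0,1,0.031,-0.005,-0.173,0,0,0,1,0.236,-0.005,-0.24,0,-0.5,0,1,0.236,-0.005,-0.24,0,-0.5,0,1,0.236,-0.005,-0.24,0,-0.5,0,1,0.236,-0.005,-0.24,0,-0.5,0,1,0.236,-0.005,-0.24,0,-0.5,0,1]'

```text
time: 66.45
position: [0.5543, 0.0492, 0.1123]
tool_rot: [-1.733, -2.071, -0.459]
ft_force: [-0.2, -0.7, -0.5]
grip_width: 0.998
grip_force: 0.0
```

```bash
python3 stand.py; python3 - <<'E'
from plan import *
plan([(8,(552,77,125),10,-20,1)])
E
```

```text
{'time': 66.45, 'position': [0.5543, 0.0492, 0.1123], 'tool_rot': [-1.7328, -2.0706, -0.4595], 'ft_force': [-0.1789, -0.6994, -0.5324], 'grip_width': 0.9979, 'grip_force': 0.0, 'joint_positions': [0.2638, 0.3502, -0.104, 1.747, -0.4761, 1.2739, 0.5344]}
top
([313.0, 261.0], 553.5, 63.6, 58.9, 16.9, 9.9)
wrist
([328.0, 273.0], 552.3, 72.3, 61.0, 22.1, 10.1)
([598.0, 141.0], 729.6, 214.2, 253.5, 67.3, 89.1)
([64.0, 77.0], 318.2, 180.0, 124.9, 163.2, 9.9)
8 x [0.058, 0.009, 0.05, -0.005, -0.833, 0.001, 1.0] DIST 23mm 50deg
--
```

Same pose as B's standing one, so I'll repeat that sequence.

>>> jog_arm --moves '[0.058,0.008,0.05,-0.005,-0.833,0,1,0.058,0.008,0.05,-0.005,-0.833,0,1,0.058,0.008,0.05,-0.005,-0.833,0,1,0.058,0.008,0.05,-0.005,-0.833,0,1,0.058,0.008,0.05,-0.005,-0.833,0,1,0.058,0.008,0.05,-0.005,-0.833,0,1,0.058,0.008,0.05,-0.005,-0.833,0,1,0.058,0.008,0.05,-0.005,-0.833,0,1]'

```text
time: 67.55
position: [0.5541, 0.0693, 0.1093]
tool_rot: [1.837, 2.185, -0.322]
ft_force: [-0.0, 0.3, 0.0]
grip_width: 1.001
grip_force: 0.0
```

>>> jog_arm --moves '[0.025,0,0.135,0,-0.417,0,1,0.025,0,0.135,0,-0.417,0,1,0.025,0,0.135,0,-0.417,0,1,0.088,0,0.307,0,-0.417,0,1,0.088,0,0.307,0,-0.417,0,1,0.088,0,0.307,0,-0.417,0,1,0.088,0,0.307,0,-0.417,0,-1,0.088,0,0.307,0,-0.417,0,-1]'

```text
time: 68.55
position: [0.5559, 0.0654, 0.0152]
tool_rot: [1.579, 1.883, -0.649]
ft_force: [-0.3, 0.4, -0.5]
grip_width: 0.853
grip_force: 0.0
```

>>> jog_arm --moves '[0,0,0,0,0,0,-1,0,0,0,0,0,0,-1,0,0,0,0,0,0,-1,-0.113,0,-0.1,0,0,0,-1,-0.113,0,-0.1,0,0,0,-1,-0.177,0,-0.2,0,0.4,0,-1,-0.177,0,-0.2,0,0.6,0,-1,-0.177,0,-0.2,0,0.6,0,-1]'

```text
time: 69.55
position: [0.5545, 0.0716, 0.0941]
tool_rot: [1.9, 2.275, -0.202]
ft_force: [-0.8, -0.5, -1.8]
grip_width: 0.687
grip_force: 30.0
```

```bash
python3 - <<'E'
from plan import *
st()
plan([(5,(555,60,70),10,45,-1),(3,(555,60,30),10,45,-1)])
E
```

```text
{'time': 69.55, 'position': [0.5545, 0.0716, 0.0941], 'tool_rot': [1.8997, 2.2746, -0.2025], 'ft_force': [-0.8479, -0.4585, -1.7827], 'grip_width': 0.6866, 'grip_force': 30.0037, 'joint_positions': [-0.1876, 0.2435, -0.1486, 1.8375, 0.283, 1.1083, -0.286]}
5 x [0.033, -0.006, 0.12, 0.004, 0.959, 0.006, -1.0] DIST 37mm 58deg
3 x [0.062, -0.006, 0.25, 0.004, 0.959, 0.006, -1.0] DIST 77mm 58deg
--
```

>>> jog_arm --moves '[0.033,-0.005,0.12,0,0.959,0.006,-1,0.033,-0.005,0.12,0,0.959,0.006,-1,0.033,-0.005,0.12,0,0.959,0.006,-1,0.033,-0.005,0.12,0,0.959,0.006,-1,0.033,-0.005,0.12,0,0.959,0.006,-1,0.055,-0.006,0.2,0,0.959,0.006,-1,0.062,-0.006,0.25,0,0.959,0.006,-1,0.062,-0.006,0.25,0,0.959,0.006,-1]'

```text
time: 70.55
position: [0.5512, 0.0726, 0.0153]
tool_rot: [-1.586, -1.887, -0.651]
ft_force: [0.4, 0.3, 0.3]
grip_width: 0.689
grip_force: 30.0
```

>>> jog_arm --moves '[-0.006,0.004,0.007,0,0,0,-1,-0.006,0.004,0.007,0,0,0,-1,-0.006,0.004,0.007,0,0,0,1,-0.006,0.004,0.007,0,0,0,1,-0.006,0.004,0.007,0,0,0,1,-0.006,0.004,-0.163,0,0,0,1,-0.006,0.004,-0.163,0,0,0,1,-0.006,0.004,-0.163,0,0,0,1]'

```text
time: 71.55
position: [0.5594, 0.0368, 0.0498]
tool_rot: [-1.587, -1.888, -0.654]
ft_force: [0.1, 0.8, -0.7]
grip_width: 0.999
grip_force: 0.0
```

>>> jog_arm --moves '[0.15,0,-0.145,0,-0.3,0,1,0.253,0,-0.145,0,-0.75,0,1,0.253,0,-0.145,0,-0.75,0,1,0.253,0,-0.145,0,-0.75,0,1,0.253,0,-0.145,0,-0.75,0,1,0.253,0,-0.145,0,-0.75,0,1,0.253,0,-0.145,0,-0.75,0,1,0.253,0,-0.145,0,-0.75,0,1]'

```text
time: 72.55
position: [0.5553, 0.0583, 0.1336]
tool_rot: [2.022, 2.399, -0.005]
ft_force: [0.5, 0.5, -0.8]
grip_width: 0.994
grip_force: 0.0
```

```bash
python3 up.py w8.png;  python3 - <<'E'
from h import *
im=cv2.cvtColor(cam("wrist")["pixels"],cv2.COLOR_RGB2GRAY)
for u in (305,347): print(u,"min gray",im[222:244,u-10:u+11].min())
from plan import *
plan([(8,(554.9,63,21.5),9.8,0,1)])
E
```

```text
{'time': 72.55, 'position': [0.5553, 0.0583, 0.1336], 'tool_rot': [2.022, 2.3986, -0.0053], 'ft_force': [0.4577, 0.5334, -0.7621], 'grip_width': 0.9939, 'grip_force': 0.0, 'joint_positions': [0.0083, 0.1963, -0.1832, 1.7904, 0.0449, 1.1582, -0.0195]}
bbox (287, 198, 79, 69) rect at rim [555.3  64.5] [60.8 55.3] 10.0
dark spots [([305.0, 233.0], 8)]
305 min gray 44
347 min gray 170
8 x [0.018, 0.0, 0.437, 0.001, 0.005, -0.001, 1.0] DIST 131mm 0deg
--
```

A has one boss, at (305,233), and a bare floor at (347,233), where the minimum grey is 170. It's faulty, so it goes in the other half of the bin.

```bash
python3 - <<'E'
from plan import *
plan([(8,(500,-40,120),8,0,-1),(8,(386,-222,100),5.8,0,-1)],start=((554.9,63,21.5),9.8,0))
E
```

```text
8 x [-0.307, -0.239, -0.328, 0.0, 0.0, 0.03, -1.0] DIST 153mm 2deg
--
8 x [-0.548, -0.461, 0.067, 0.0, 0.0, 0.037, -1.0] DIST 216mm 2deg
--
```

>>> jog_arm --moves '[0.018,0,0.2,0,0.005,0,1,0.018,0,0.38,0,0.005,0,1,0.018,0,0.436,0,0.005,0,1,0.018,0,0.436,0,0.005,0,1,0.018,0,0.436,0,0.005,0,-1,0.018,0,0.436,0,0.005,0,-1,0.018,0,0.436,0,0.005,0,-1,0.018,0,0.436,0,0.005,0,-1]'

```text
time: 73.65
position: [0.5552, 0.0642, 0.0038]
tool_rot: [2.021, 2.403, 0.002]
ft_force: [0.4, 0.9, 1.3]
grip_width: 0.691
grip_force: 30.0
```

>>> jog_arm --moves '[0,0,0,0,0,0,-1,0,0,-0.3,0,0,0,-1,0,0,-0.328,0,0,0,-1,-0.307,-0.239,-0.328,0,0,0.03,-1,-0.307,-0.239,-0.328,0,0,0.03,-1,-0.307,-0.239,-0.328,0,0,0.03,-1,-0.307,-0.239,-0.328,0,0,0.03,-1,-0.307,-0.239,-0.328,0,0,0.03,-1]'

```text
time: 74.65
position: [0.5003, -0.0373, 0.1016]
tool_rot: [2.056, 2.374, 0.002]
ft_force: [-0.5, 0.9, 0.5]
grip_width: 0.685
grip_force: 30.0
```

>>> jog_arm --moves '[-0.548,-0.461,0.067,0,0,0.037,-1,-0.548,-0.461,0.067,0,0,0.037,-1,-0.548,-0.461,0.067,0,0,0.037,-1,-0.548,-0.461,0.067,0,0,0.037,-1,-0.548,-0.461,0.067,0,0,0.037,-1,-0.548,-0.461,0.067,0,0,0.037,-1,-0.548,-0.461,0.067,0,0,0.037,-1,-0.548,-0.461,0.067,0,0,0.037,-1]'

```text
time: 75.65
position: [0.3867, -0.2201, 0.0816]
tool_rot: [2.102, 2.333, 0.001]
ft_force: [0.1, 0.1, 0.5]
grip_width: 0.685
grip_force: 30.0
```

```bash
python3 - <<'E'
from plan import *
st(); plan([(8,(385.5,-222,27.9),5.8,0,-1)])
E
```

```text
{'time': 75.65, 'position': [0.3867, -0.2201, 0.0816], 'tool_rot': [2.1016, 2.3332, 0.0011], 'ft_force': [0.1255, 0.1317, 0.5034], 'grip_width': 0.6855, 'grip_force': 30.0, 'joint_positions': [0.3764, 0.0089, 0.082, 2.1093, -0.0012, 1.0218, 0.5634]}
8 x [-0.006, -0.005, 0.241, 0.001, 0.001, 0.003, -1.0] DIST 72mm 0deg
--
```

>>> jog_arm --moves '[-0.004,-0.005,0.15,0,0,0,-1,-0.004,-0.005,0.2,0,0,0,-1,-0.004,-0.005,0.241,0,0,0,-1,-0.004,-0.005,0.241,0,0,0,-1,-0.004,-0.005,0.241,0,0,0,0.65,-0.004,-0.005,0.241,0,0,0,0.65,-0.004,-0.005,0.241,0,0,0,0.65,-0.004,-0.005,0.241,0,0,0,0.65]'

```text
time: 76.65
position: [0.3849, -0.2224, 0.0095]
tool_rot: [2.104, 2.331, 0.001]
ft_force: [0.6, -0.1, 0.1]
grip_width: 0.817
grip_force: 0.0
```

>>> jog_arm --moves '[0,0,-0.4,0,0,0,0.65,0,0,-0.4,0,0,0,0.65,0,0,-0.4,0,0,0,1,0.5,0.4,-0.45,0,0,0,1,0.5,0.4,-0.45,0,0,0,1,0.5,0.4,-0.45,0,0,0,1,0.5,0.4,-0.45,0,0,0,1,0.5,0.4,-0.45,0,0,0,1]'

```text
time: 77.65
position: [0.4878, -0.0609, 0.1432]
tool_rot: [-2.104, -2.333, 0.002]
ft_force: [-0.9, -0.7, -0.4]
grip_width: 1.001
grip_force: 0.0
```

```bash
python3 - <<'E'
from plan import *
from seg import *
st()
t=cam("top"); m=masks(t); b=np.zeros((480,640),bool); b[295:365,405:495]=1
print("bin",*rects(t,m["white"]&b,.032,50),sep="\n")
print("Y",*[r for r in rects(t,m["yellow"],.014) if 150<r[0][0]<520 and 150<r[0][1]<390],sep="\n")
plan([(8,(699.5,-64.1,110),-1.3,0,1)])
E
```

```text
{'time': 77.65, 'position': [0.4878, -0.0609, 0.1432], 'tool_rot': [-2.104, -2.3328, 0.0016], 'ft_force': [-0.8641, -0.7498, -0.3692], 'grip_width': 1.0014, 'grip_force': 0.0, 'joint_positions': [0.1811, 0.0482, -0.1144, 1.9334, 0.0068, 1.161, 0.1672]}
bin
([435.0, 334.0], 385.7, -226.2, 60.9, 48.1, 0.2)
([470.0, 330.0], 394.1, -308.6, 59.3, 49.3, 6.3)
Y
([364.0, 205.0], 699.8, -64.1, 286.6, 11.6, 88.6)
8 x [-0.078, 0.702, 0.173, -0.001, 0.001, 0.118, 1.0] DIST 218mm 7deg
--
```

>>> jog_arm --moves '[-0.078,0.702,0.12,0,0,0.118,1,-0.078,0.702,0.12,0,0,0.118,1,-0.078,0.702,0.12,0,0,0.118,1,-0.078,0.702,0.12,0,0,0.118,1,-0.078,0.702,0.12,0,0,0.118,1,-0.078,0.702,0.12,0,0,0.118,1,-0.078,0.702,0.12,0,0,0.118,1,-0.078,0.702,0.12,0,0,0.118,1]' --newtons 40

```text
time: 78.7
position: [0.7001, -0.063, 0.1095]
tool_rot: [2.244, 2.196, 0.002]
ft_force: [-0.7, -0.2, -0.0]
grip_width: 0.999
grip_force: 0.0
```

```bash
python3 - <<'E'
from plan import *
from seg import *
st()
im=cam("wrist"); p=im["pixels"].astype(int); m=(p[...,0]>120)&(p[...,1]>90)&(p[...,2]<70); m[285:]=0
print(*rects(im,m,.014,300),sep="\n")
t=cam("top"); m=masks(t); b=np.zeros((480,640),bool); b[295:365,405:495]=1
print("bin",*rects(t,m["white"]&b,.032,50),sep="\n")
y=m["yellow"].copy(); y[:190]=0;y[225:]=0; y[:,:290]=0;y[:,440:]=0
v,u=np.where(y); print("ends",ray(t,u.min()-.5,v[u==u.min()].mean(),.014)[:2],ray(t,u.max()+.5,v[u==u.max()].mean(),.014)[:2])
plan([(8,(699.6,-64.1,21),-1.4,0,1)])
E
```

```text
{'time': 78.7, 'position': [0.7001, -0.063, 0.1095], 'tool_rot': [2.244, 2.1956, 0.0017], 'ft_force': [-0.7171, -0.1547, -0.032], 'grip_width': 0.9995, 'grip_force': 0.0, 'joint_positions': [0.127, 0.4985, -0.104, 1.437, 0.0539, 1.2066, -0.0054]}
([324.0, 252.0], 699.2, -69.0, 52.6, 13.4, 88.3)
([324.0, 121.0], 701.4, 21.4, 117.9, 13.3, 88.7)
bin
([438.0, 332.0], 387.2, -235.4, 59.4, 27.4, 4.8)
([470.0, 329.0], 394.3, -308.6, 59.5, 49.3, 6.2)
ends [0.69996412 0.08026563] [ 0.69588151 -0.20856434]
8 x [-0.004, -0.003, 0.357, 0.002, 0.001, 0.003, 1.0] DIST 107mm 0deg
--
```

```bash
python3 - <<'E'
from plan import *
plan([(3,(699.6,-64.5,120),-1.4,0,-1),(5,(585.3,-221,115),1.5,0,-1)],start=((699.6,-64.5,21.7),-1.4,0))
E
```

```text
3 x [0.0, 0.0, -0.328, 0.0, 0.0, 0.0, -1.0] DIST 98mm 0deg
5 x [-0.531, -0.368, -0.311, 0.0, 0.0, -0.048, -1.0] DIST 215mm 3deg
--
```

>>> jog_arm --moves '[-0.005,-0.002,0.2,0,0,0,1,-0.005,-0.002,0.34,0,0,0,1,-0.005,-0.002,0.355,0,0,0,1,-0.005,-0.002,0.355,0,0,0,-1,-0.005,-0.002,0.355,0,0,0,-1,-0.005,-0.002,0.355,0,0,0,-1,-0.005,-0.002,0.355,0,0,0,-1,-0.005,-0.002,0.355,0,0,0,-1]'

```text
time: 79.8
position: [0.7002, -0.0642, 0.0023]
tool_rot: [2.244, 2.196, 0.001]
ft_force: [-0.0, 0.6, 0.2]
grip_width: 0.516
grip_force: 0.0
```

>>> jog_arm --moves '[0,0,0,0,0,0,-1,0,0,0,0,0,0,-1,0,0,0,0,0,0,-1,0,0,0,0,0,0,-1,0,0,0,0,0,0,-1,0,0,0,0,0,0,-1,0,0,0,0,0,0,-1,0,0,0,0,0,0,-1]'

```text
time: 80.8
position: [0.7001, -0.0643, 0.0021]
tool_rot: [2.244, 2.197, 0.001]
ft_force: [0.0, -0.7, -0.2]
grip_width: 0.156
grip_force: 40.0
```

>>> jog_arm --moves '[0,0,-0.2,0,0,0,-1,0,0,-0.328,0,0,0,-1,0,0,-0.328,0,0,0,-1,-0.531,-0.368,-0.311,0,0,-0.048,-1,-0.531,-0.368,-0.311,0,0,-0.048,-1,-0.531,-0.368,-0.311,0,0,-0.048,-1,-0.531,-0.368,-0.311,0,0,-0.048,-1,-0.531,-0.368,-0.311,0,0,-0.048,-1]'

```text
time: 81.8
position: [0.585, -0.2211, 0.0937]
tool_rot: [-2.19, -2.251, -0.0]
ft_force: [-0.6, 1.1, -1.8]
grip_width: 0.158
grip_force: 40.0
```

```bash
python3 - <<'E'
from plan import *
from seg import *
st()
im=cam("wrist"); save(im,"w9.png"); s=ctrl.get_state()
p=im["pixels"].astype(int); m=(p[...,0]>110)&(p[...,1]>80)&(p[...,2]<70); m[285:]=0
z=s["position"][2]-.0021+.014
print(*rects(im,m,z,300),sep="\n")
plan([(8,(585.1,-221,66),1.5,0,-1)])
E
```

```text
{'time': 81.8, 'position': [0.585, -0.2211, 0.0937], 'tool_rot': [-2.1902, -2.2507, -0.0002], 'ft_force': [-0.6212, 1.0885, -1.7544], 'grip_width': 0.1584, 'grip_force': 39.9982, 'joint_positions': [0.3693, 0.3601, -0.0613, 1.6646, 0.0234, 1.1185, 0.3289]}
([325.0, 140.0], 582.7, -149.3, 14.2, 112.9, 1.6)
8 x [-0.005, -0.004, 0.156, 0.0, -0.001, 0.003, -1.0] DIST 47mm 0deg
--
```

View pics/w9.png

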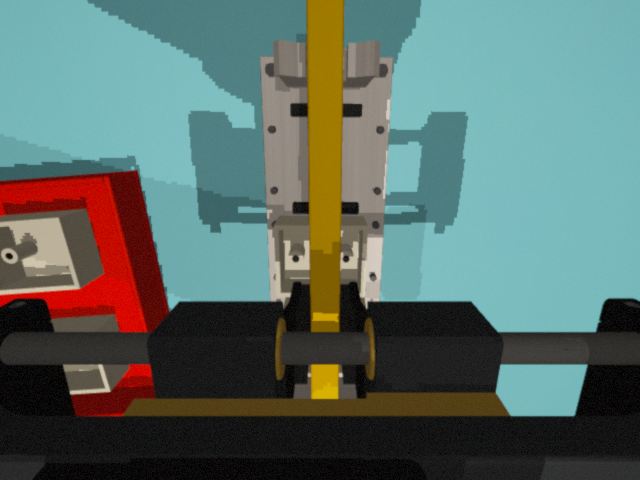

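The bar lines up over the slot: it's centred at column 325, between the cheeks at 299 and 346. Both faulty housings lie open side up in the bin, at (35,255) and (90,355). I'll lower the bar.

>>> jog_arm --moves '[-0.002,-0.003,0.08,0,0,0,-1,-0.002,-0.003,0.11,0,0,0,-1,-0.002,-0.003,0.13,0,0,0,-1,-0.002,-0.003,0.145,0,0,0,-1,-0.002,-0.003,0.16,0,0,0,-1,-0.002,-0.003,0.17,0,0,0,-1,-0.002,-0.003,0.175,0,0,0,-1,-0.002,-0.003,0.175,0,0,0,-1]'

```text
time: 82.85
position: [0.5854, -0.2218, 0.0429]
tool_rot: [2.188, 2.252, 0.001]
ft_force: [0.6, -0.2, -1.7]
grip_width: 0.155
grip_force: 40.0
```

```bash
python3 - <<'E'
from plan import *
st()
E
```

```text
{'time': 82.85, 'position': [0.5854, -0.2218, 0.0429], 'tool_rot': [2.1883, 2.252, 0.0012], 'ft_force': [0.5563, -0.2351, -1.6807], 'grip_width': 0.1554, 'grip_force': 39.998, 'joint_positions': [0.3688, 0.4119, -0.0603, 1.7055, 0.0282, 1.0234, 0.3276]}
```

>>> jog_arm --moves '[0,0,0.004,0,0,0,-1,0,0,0.008,0,0,0,-1,0,0,0.008,0,0,0,-1,0,0,0.008,0,0,0,-0.2,0,0,0.008,0,0,0,-0.2,0,0,0.008,0,0,0,-0.2,0,0,0.008,0,0,0,-0.2,0,0,0.008,0,0,0,-0.2]'

```text
time: 83.85
position: [0.5854, -0.2218, 0.0405]
tool_rot: [2.188, 2.252, 0.001]
ft_force: [0.4, 0.1, -0.1]
grip_width: 0.397
grip_force: 0.0
```

>>> jog_arm --moves '[0,0,-0.1,0,0,0,-0.2,0,0,-0.3,0,0,0,-0.2,0,0,-0.4,0,0,0,-0.2,0.9,0,-0.45,0,0,0,-0.2,0.9,0,-0.45,0,0,0,-0.2,0.9,0,-0.45,0,0,0,-0.2,0.9,0,-0.45,0,0,0,-0.2,0.9,0,-0.45,0,0,0,-0.2]'

```text
time: 84.85
position: [0.5768, 0.0543, 0.1759]
tool_rot: [2.181, 2.261, 0.004]
ft_force: [-1.2, -0.6, -0.5]
grip_width: 0.405
grip_force: 0.0
```

```bash
python3 - <<'E'
from plan import *
from seg import *
st()
t=cam("top"); m=masks(t); b=np.zeros((480,640),bool); b[295:365,405:495]=1
print("bin",*rects(t,m["white"]&b,.032,50),sep="\n")
y=m["yellow"].copy(); y[:190]=0;y[290:]=0; y[:,:290]=0;y[:,540:]=0
print("bar",*rects(t,y,.052,100),sep="\n")
print("white",*[r for r in rects(t,m["white"],.036) if 95<r[0][0]<520 and 150<r[0][1]<290],sep="\n")
print("driver",[r for r in rects(t,m["yellow"],.01) if 130<r[0][0]<150])
g=cv2.cvtColor(t["pixels"],cv2.COLOR_RGB2GRAY)
im=cam("scene"); yy=masks(im)["yellow"]; yy[:200]=0; yy[300:]=0; yy[:,:130]=0; yy[:,300:]=0
v,u=np.where(yy)
for e in (u.min(),u.max()): print("scene end",e,np.round(ray(im,e,v[u==e].mean(),.045)*1000,1))
for e in (-145,145): print("proj nominal end",np.round(proj(im,(.5851-e/1000*np.sin(np.radians(1.5)),-.221+e/1000,.045)),1))
E
```

```text
{'time': 84.85, 'position': [0.5768, 0.0543, 0.1759], 'tool_rot': [2.1807, 2.261, 0.0044], 'ft_force': [-1.1572, -0.6094, -0.528], 'grip_width': 0.4052, 'grip_force': 0.0, 'joint_positions': [0.0621, 0.2072, -0.2289, 1.6909, 0.0477, 1.2467, -0.1409]}
bin
([433.0, 335.0], 386.0, -224.4, 59.4, 49.3, 5.3)
([468.0, 329.0], 394.1, -308.5, 59.3, 48.9, 5.7)
bar
([431.0, 249.0], 585.5, -222.3, 11.9, 286.4, 1.7)
white
([431.0, 262.0], 558.6, -216.0, 37.8, 248.1, 1.6)
([432.0, 239.0], 609.4, -221.7, 28.8, 261.7, 1.3)
([505.0, 214.0], 675.5, -409.2, 53.1, 52.4, 43.2)
([270.0, 174.0], 595.5, 45.6, 1074.0, 1618.3, 0.1)
driver [([140.0, 248.0], 589.3, 493.4, 20.5, 78.4, 84.7)]
scene end 146 [ 579.3 -371.9   45. ]
scene end 264 [570.7 -84.5  45. ]
proj nominal end [146.8 222.3]
proj nominal end [266.5 230.8]
```

>>> jog_arm --moves '[-0.9,0,0,0,0,0,0,-0.9,0,0,0,0,0,0,-0.9,0,0,0,0,0,0,-0.9,0,0,0,0,0,0,-0.9,0,0,0,0,0,0,-0.9,0,0,0,0,0,0,-0.9,0,0,0,0,0,0,-0.9,0,0,0,0,0,0]'

```text
time: 85.95
position: [0.5856, -0.2191, 0.1755]
tool_rot: [2.185, 2.256, 0.002]
ft_force: [0.8, -0.8, -1.3]
grip_width: 0.5
grip_force: 0.0
```

>>> jog_arm --moves '[-0.2,0,0,0,0,0,0,-0.2,0,0,0,0,0,0,-0.2,0,0,0,0,0,0,-0.2,0,0,0,0,0,0,-0.2,0,0,0,0,0,0,-0.2,0,0,0,0,0,0,-0.2,0,0,0,0,0,0,-0.2,0,0,0,0,0,0]'

```text
time: 86.95
position: [0.5869, -0.2816, 0.1755]
tool_rot: [2.188, 2.252, 0.001]
ft_force: [0.1, -0.1, 0.1]
grip_width: 0.498
grip_force: 0.0
```

```bash
python3 - <<'E'
from plan import *
st()
im=cam("wrist"); g=cv2.cvtColor(im["pixels"],cv2.COLOR_RGB2GRAY)
for n,(cx,cy) in {"n2":(585.1,-221),"n3":(586.7,-285)}.items():
    for s in (-17,17):
        u,v=np.round(proj(im,((cx+s)/1000,cy/1000+s*.026/1000,.029))).astype(int)
        w=g[v-8:v+9,u-8:u+9].astype(int); j=np.unravel_index(w.argmin(),w.shape); 
        q=ray(im,u-8+j[1],v-8+j[0],.029)*1000
        print(n,s,(u,v),"min",w.min(),"at",np.round(q,1))
E
```

```text
{'time': 86.95, 'position': [0.5869, -0.2816, 0.1755], 'tool_rot': [2.1882, 2.2522, 0.0011], 'ft_force': [0.0616, -0.0586, 0.1072], 'grip_width': 0.4978, 'grip_force': 0.0, 'joint_positions': [0.4251, 0.3447, -0.0233, 1.5137, 0.0081, 1.2817, 0.4297]}
n2 -17 (np.int64(305), np.int64(158)) min 18 at [ 565.1 -221.2   29. ]
n2 17 (np.int64(345), np.int64(159)) min 12 at [ 599.8 -220.1   29. ]
n3 -17 (np.int64(305), np.int64(231)) min 35 at [ 569.3 -284.2   29. ]
n3 17 (np.int64(343), np.int64(231)) min 25 at [ 603.5 -284.1   29. ]
```

All four bores are where the nests should have them, and the bar is seated. I'll hand the job in.

```bash
python3 -c "
from bench import ctrl
print(ctrl.close_job())"
```

```text
the job is handed in; nothing more can be done
None
```

I handed the job in at about 87 s: the two sound housings are open side up in nests 2 and 3, the two faulty ones lie flat and open side up in the red bin, and the bar is down in both slots; all of this is from my own camera checks, as the hand-in returned no verdict.

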